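# Turn the strip-down row round into the build tray

### The arm

A 7-joint arm with a two-finger parallel gripper is mounted at the origin on a cart in front of the work surface, level with it; the furniture and walls round the work are solid. World frame = base frame: x ahead of the robot, y to its left, z up, the work surface at z = 0. Lengths are in m, angles in rad, forces in N, time in s.
With the tool pointing down it reaches from about 0.35 to 0.9 m from the base axis. Payload 8.1 kg.
Tool frame: the origin (TCP) lies midway between the tips of the shut fingers; the grasp point (between the pads) lies 19 mm behind it; z points along the fingers, y is the direction in which the jaws open and shut (so a half turn about z gives the same grasp; the last joint's range is limited). The gripper opens to 92 mm and grips with 3 to 60 N. Pads are 19 mm wide; open, the fingers measure 130 mm over their backs; the gripper's body (75 mm by 190 mm) begins 47 mm behind the grasp point.
Start: joints at [-1.231, 0.434, 0.025, 1.573, -0.012, 1.134, -0.075], TCP at [0.268, 0.565, 0.227] pointing down, gripper open.
Joint ranges: [-2.62, 2.62], [-0.44, 2.09], [-1.27, 1.32], [0.08, 2.57], [-1.32, 4.46], [0.12, 2], [-2.74, 2.74]. Speed limits (rad/s): [2.22, 2.22, 3.01, 3.01, 3.14, 3.14, 3.14].

### API

Orientations are given as a rotation vector (axis times angle).
In Python, from cell import arm gives the robot as it stands. The module is installed in compiled form; this text tells all that it offers.
- The arm moves only by the tool jog_arm, never from a script. Its argument "increments" is a list of rows, each an object with "slide": the shift along the tool's x, y, z in mm, a list of three; "roll": the turn about the tool's z in rad; "gripper": the opening, from 0 (shut) to 1 (fully open). In form: [{"slide": [x, y, z], "roll": roll, "gripper": gripper}, ...]. A call has exactly 10 rows; each row is the pose to reach, as a shift and turn from the pose commanded when the call began, along the tool's axes at that moment; what a row does not reach only later rows make up. A row lasts 1/12 s, in which the tool goes at most 41.7 mm and 7.16 degrees, less where a joint would pass 70% of its speed; a pose out of reach is approached as far as the arm can. A call with a gripper value outside its range is refused whole. The fingers move at their own pace and stop on an object; "newtons" is the grip in N (left out, the last holds). Time passes only in rows, so rows that repeat a pose let the fingers close, or fill a call up. It gives the time, the measured TCP pose, the force and the opening at its end, in the units of the state.
- arm.observe(): the state, without advancing time (a new reading comes with each control period).
- arm.get_image(name): name is "scene" or "top"; returns a dict with "frame" (400x640x3 uint8, blue, green, red), "depth" (400x640 float32, m along the optical axis (not along the pixel's ray), 0 where there is no reading), "intrinsics" (3x3 intrinsics, pixels), "dist_coeffs" ([k1, k2, p1, p2, k3] as OpenCV has them; the pictures are not rectified), "R" (3x3) and "t" (3): a world point X has camera coordinates R X + t. Camera axes: x right, y down, z forward; pixel columns grow to the right and rows downward; lengths in m; the calibration is good to about 2 mm. A picture is of the moment at which its call begins.
- arm.sign_off(): hands the job in, once; it reports no verdict.
The state is a dict: "clock": time; "joints": joint angles; "dq": joint speeds; "joint_efforts": joint torques, N m; "position": TCP position; "ee_rot": TCP orientation; "force": force on the tool from outside, world axes, zero at the start; "ft_torque": the same for the moment, N m; "width": opening from 0.0 (shut) to 1.0 (fully open).
Only numpy, scipy, OpenCV 4.12 (cv2) and the standard library are available. Lean on these libraries where they do the work, as an engineer would, in place of code of your own. Each camera call takes 0.05 s, during which the arm holds its last target.

### The job

The four parts on the rail lie in the order in which they came out of the instrument, and they go back in the reverse order. Move all four from their nests to the long four-bay tray with the row turned round: the part now furthest left on the rail goes into the tray's rightmost bay, the second from the left into the second bay from the right, and so on. Leave each part flat on the tray floor, the right way up as it is now, in the middle of its bay.

Things in the scene. Friction and masses are not known exactly. Their poses are not given: they have to be found in the camera images.
- battery_9v: square dark blue-grey battery standing upright, snap terminals on top; 18 (x) x 27 (y) x 48 (z) mm, 46 g. Origin: centre of its underside, z up. Stands in its nest with its 18 mm side across the row: grasp across x.
- heat_sink: black finned heat sink, 40 (x, along the fins) x 45 (y, across the fins) x 26 (z) mm, 85 g; 5 mm base plate, fins upward. Origin: centre of its underside, z up. In its nest its own y axis lies across the row: grasp across the two outer fins, along its y, 45 mm.
- fuse_box: small grey box with a pale lid (lid fixed), 31 (x) x 47 (y) x 19 (z) mm. Origin: centre of its underside, z up. Its 31 mm side lies across the row: grasp across x.
- bnc_tee: white T-shaped coaxial connector lying flat, 32 (x) x 41 (y) x 15 (z) mm. Origin: centre of its extents on the underside, z up. Its 32 mm side lies across the row: grasp across x.
- nest_battery: fixed grey plastic nest of the battery, plate 56 (x, across the row) x 66 (y, along the row) x 6 mm, screwed on the rail, with a frame 3 mm high and 3 mm thick on top that fits round the battery with 2.5 mm play (inside 23 x 32 mm). Origin: centre of its underside, on the rail's top; x and y as the rail's. It never leaves its place in the row.
- nest_heat: fixed grey plastic nest of the heat sink, plate 56 (x, across the row) x 66 (y, along the row) x 6 mm, screwed on the rail, with a frame 3 mm high and 3 mm thick on top that fits round the heat sink with 2.5 mm play (inside 50 x 45 mm). Origin: centre of its underside, on the rail's top; x and y as the rail's. It never leaves its place in the row.
- nest_fuse: fixed grey plastic nest of the fuse box, plate 56 (x, across the row) x 66 (y, along the row) x 6 mm, screwed on the rail, with a frame 3 mm high and 3 mm thick on top that fits round the fuse box with 2.5 mm play (inside 36 x 52 mm). Origin: centre of its underside, on the rail's top; x and y as the rail's. It never leaves its place in the row.
- nest_bnc: fixed grey plastic nest of the connector, plate 56 (x, across the row) x 66 (y, along the row) x 6 mm, screwed on the rail, with a frame 3 mm high and 3 mm thick on top that fits round the connector with 2.5 mm play (inside 37 x 46 mm). Origin: centre of its underside, on the rail's top; x and y as the rail's. It never leaves its place in the row.
- rail: fixed aluminium bar on four 11 mm rubber feet, 58 (x) x 312 (y) x 17 (z) mm with the feet, which carries the row of four nests at y = +112.5, +37.5, -37.5 and -112.5 mm (which nest is where changes). The parts rest 23 mm above the bench. Origin: bench level under its centre; x points away from the robot, y to the left along the row, each within 0.12 rad.
- tray: fixed grey sheet-metal tray on four rubber feet, 78 (x) x 304 (y) x 24 (z) mm, open above; four bays, 72 x 72 mm inside, walls 3 mm thick; centres at x = 0, y = +112.5 (leftmost), +37.5, -37.5, -112.5 mm. Bay floor 15 mm above the bench, walls 9 mm above it. Origin: bench level under its centre; axes as the rail's. Rail and tray lie one behind the other, either in front. Cabinets hang behind (x over 0.71 m, z over 0.3 m).
Not all that is in view belongs to the job. What is shaped like the fuse_box but red or turquoise is not meant.

How it is judged:
At the end, for the whole second after the job is handed in: Each part rests released and upright (0.15 rad) on the tray floor (4 mm), its origin within 15 mm in x and y of the centre of the bay that mirrors the place of its nest on the rail: leftmost nest, rightmost bay; second from left, second from right; and so on (((y of nest_battery in the frame of rail between 0.0925 and 0.1325 m and y of battery_9v in the frame of tray between -0.1275 and -0.0975 m) or (y of nest_battery in the frame of rail between 0.0175 and 0.0575 m and y of battery_9v in the frame of tray between -0.0525 and -0.0225 m) or (y of nest_battery in the frame of rail between -0.0575 and -0.0175 m and y of battery_9v in the frame of tray between 0.0225 and 0.0525 m) or (y of nest_battery in the frame of rail between -0.1325 and -0.0925 m and y of battery_9v in the frame of tray between 0.0975 and 0.1275 m)) and x of battery_9v in the frame of tray between -0.015 and 0.015 m and z of battery_9v in the frame of tray between 0.011 and 0.019 m and angle between each of battery_9v, heat_sink, fuse_box, bnc_tee's own z axis and vertical below 0.15 rad and linear speed of each of battery_9v, heat_sink, fuse_box, bnc_tee below 0.02 m/s and contact force between each of battery_9v, heat_sink, fuse_box, bnc_tee and the fingers below 0.1 N and ((y of nest_heat in the frame of rail between 0.0925 and 0.1325 m and y of heat_sink in the frame of tray between -0.1275 and -0.0975 m) or (y of nest_heat in the frame of rail between 0.0175 and 0.0575 m and y of heat_sink in the frame of tray between -0.0525 and -0.0225 m) or (y of nest_heat in the frame of rail between -0.0575 and -0.0175 m and y of heat_sink in the frame of tray between 0.0225 and 0.0525 m) or (y of nest_heat in the frame of rail between -0.1325 and -0.0925 m and y of heat_sink in the frame of tray between 0.0975 and 0.1275 m)) and x of heat_sink in the frame of tray between -0.015 and 0.015 m and z of heat_sink in the frame of tray between 0.011 and 0.019 m and ((y of nest_fuse in the frame of rail between 0.0925 and 0.1325 m and y of fuse_box in the frame of tray between -0.1275 and -0.0975 m) or (y of nest_fuse in the frame of rail between 0.0175 and 0.0575 m and y of fuse_box in the frame of tray between -0.0525 and -0.0225 m) or (y of nest_fuse in the frame of rail between -0.0575 and -0.0175 m and y of fuse_box in the frame of tray between 0.0225 and 0.0525 m) or (y of nest_fuse in the frame of rail between -0.1325 and -0.0925 m and y of fuse_box in the frame of tray between 0.0975 and 0.1275 m)) and x of fuse_box in the frame of tray between -0.015 and 0.015 m and z of fuse_box in the frame of tray between 0.011 and 0.019 m and ((y of nest_bnc in the frame of rail between 0.0925 and 0.1325 m and y of bnc_tee in the frame of tray between -0.1275 and -0.0975 m) or (y of nest_bnc in the frame of rail between 0.0175 and 0.0575 m and y of bnc_tee in the frame of tray between -0.0525 and -0.0225 m) or (y of nest_bnc in the frame of rail between -0.0575 and -0.0175 m and y of bnc_tee in the frame of tray between 0.0225 and 0.0525 m) or (y of nest_bnc in the frame of rail between -0.1325 and -0.0925 m and y of bnc_tee in the frame of tray between 0.0975 and 0.1275 m)) and x of bnc_tee in the frame of tray between -0.015 and 0.015 m and z of bnc_tee in the frame of tray between 0.011 and 0.019 m); the robot touches nothing.
It also fails if it takes over 93 s, if anything falls off the work surface, if the arm or the gripper's body presses on something with over 40 N, if the wrist force passes 120 N, or if a joint passes its speed limit or range.

## Working session

There is one attempt and no reset: what is moved stays moved. The work goes in short steps, Python scripts to look and compute and a tool call to move; the robot and the scene stay as the last step left them, time stands still between calls to the robot, and variables do not carry over. Pictures are saved under pics/ and viewed, and the job is handed in when it is done.

Besides the shell and the picture viewer there is one more tool, called after "Request:" by a JSON object that holds its "name" and its "arguments". jog_arm: Moves the arm, as the interface text tells. Its arguments: {"type":"object","properties":{"increments":{"type":"array"},"newtons":{"type":"number"}},"required":["increments"]}

```bash
mkdir -p pics; ls
cat > h.py <<'E'
import numpy as np, cv2
from cell import arm
def grab(name):
    d=arm.get_image(name); return d
E
python3 - <<'E'
from h import *
s=arm.observe(); print({k:np.round(v,3).tolist() for k,v in s.items()})
import pickle
for n in ("scene","top"):
    d=grab(n); cv2.imwrite(f"pics/{n}0.png",d["frame"]); pickle.dump(d,open(f"{n}0.pkl","wb"))
    print(n,np.round(d["intrinsics"],1).tolist(),d["dist_coeffs"],np.round(d["R"],3).tolist(),d["t"], np.round(-d["R"].T@d["t"],3), (d["depth"]>0).mean())
E
```

```text
pics
{'clock': 0.0, 'joints': [-1.231, 0.435, 0.025, 1.574, -0.012, 1.134, -0.075], 'dq': [-0.0, -0.0, -0.001, -0.0, -0.0, 0.0, -0.0], 'joint_efforts': [-0.0, -66.786, 0.985, -31.445, -0.06, 0.043, 0.0], 'position': [0.268, 0.564, 0.226], 'ee_rot': [-0.69, -3.065, 0.002], 'force': [-0.209, -0.523, -0.938], 'ft_torque': [-0.038, 0.051, -0.003], 'width': 1.004}
scene [[362.9, 0.0, 320.8], [0.0, 362.9, 201.2], [0.0, 0.0, 1.0]] [-0.00654286  0.          0.          0.          0.        ] [[-0.508, -0.861, -0.011], [-0.577, 0.351, -0.737], [0.639, -0.368, -0.675]] [0.30751459 0.30436917 0.63345634] [-0.073  0.391  0.656] 0.9960859375
top [[368.3, 0.0, 317.9], [0.0, 368.3, 200.5], [0.0, 0.0, 1.0]] [-0.05927154  0.          0.          0.          0.        ] [[-0.029, -1.0, -0.001], [-0.998, 0.029, -0.064], [0.064, -0.001, -0.998]] [0.06308098 0.49047723 0.94533305] [0.431 0.05  0.975] 0.99600390625
```

View pics/scene0.png

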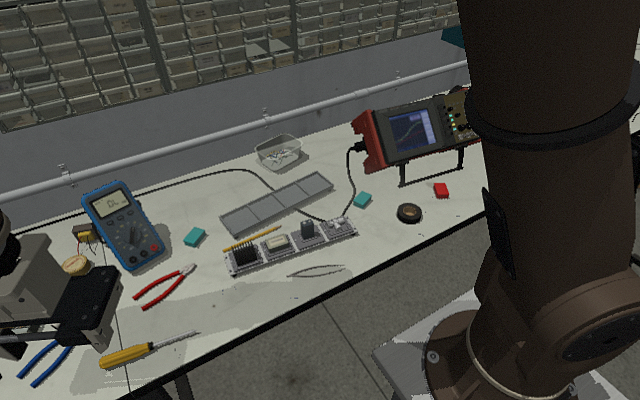

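View pics/top0.png

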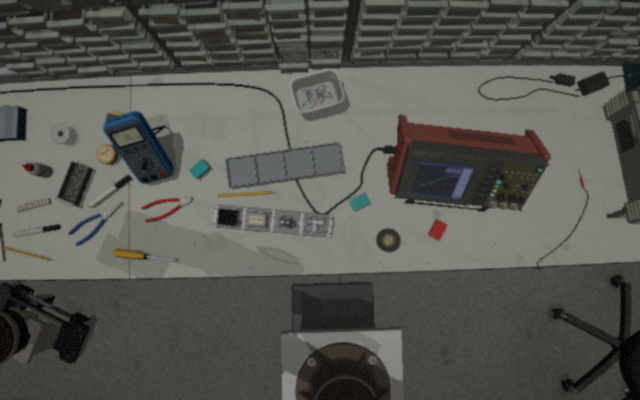

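The top view shows the rail at about (273,221), holding from the left the heat sink, fuse box, battery and tee. The tray is behind it at about (285,165), and a pencil lies between them at (245,193). I'll zoom in on both views next.

Run:
```python
import pickle,cv2
d=pickle.load(open("top0.pkl","rb"));c=d["frame"][135:245,205:355];cv2.imwrite("pics/topz.png",cv2.resize(c,None,fx=5,fy=5,interpolation=cv2.INTER_CUBIC))
d=pickle.load(open("scene0.pkl","rb"));c=d["frame"][165:280,215:365];cv2.imwrite("pics/scenez.png",cv2.resize(c,None,fx=5,fy=5,interpolation=cv2.INTER_CUBIC))
```

```text
(no output)
```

View pics/topz.png

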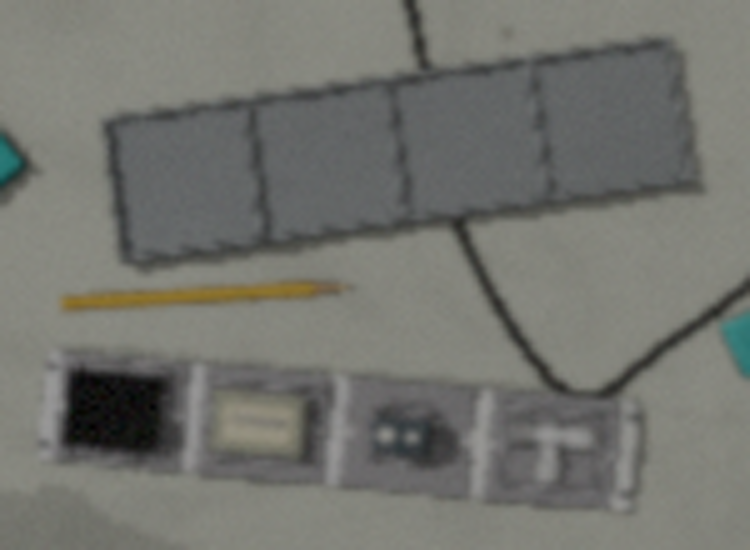

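View pics/scenez.png

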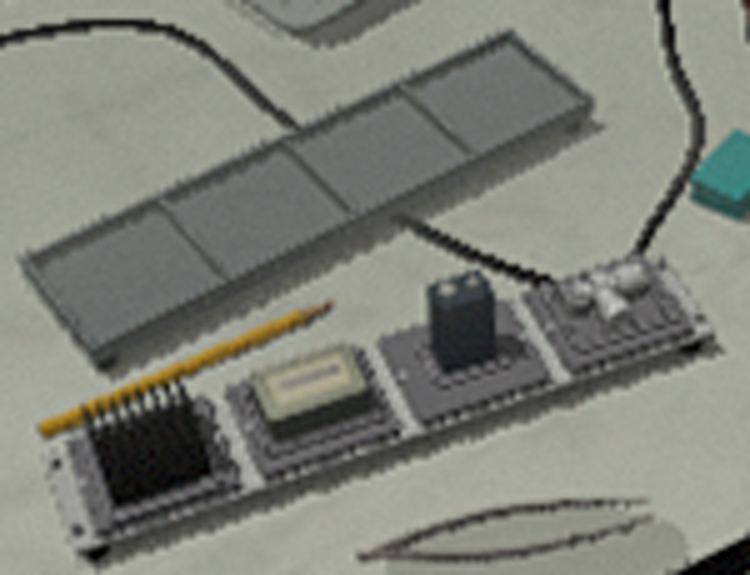

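```bash
cat >> h.py <<'E'
def ray(d,uv):
    p=cv2.undistortPoints(np.array(uv,float).reshape(-1,1,2),d["intrinsics"],np.array(d["dist_coeffs"],float)).reshape(-1,2)
    v=np.c_[p,np.ones(len(p))]@d["R"]; c=-d["R"].T@d["t"]; return c,v
def onplane(d,uv,z):
    c,v=ray(d,uv); return c+v*((z-c[2])/v[:,2])[:,None]
def cloud(d):
    H,W=d["depth"].shape; u,v=np.meshgrid(np.arange(W),np.arange(H)); c,r=ray(d,np.stack([u,v],-1).reshape(-1,2).astype(float))
    P=c+r*d["depth"].reshape(-1,1); P[d["depth"].ravel()==0]=np.nan; return P.reshape(H,W,3)
def tri(ds,uvs):
    A=np.zeros((3,3));b=np.zeros(3)
    for d,uv in zip(ds,uvs):
        c,v=ray(d,[uv]); v=v[0]/np.linalg.norm(v[0]); M=np.eye(3)-np.outer(v,v); A+=M;b+=M@c
    X=np.linalg.solve(A,b); 
    res=[np.linalg.norm((np.eye(3)-np.outer(w,w))@(X-c)) for c,w in [(ray(d,[uv])[0],(lambda q:q/np.linalg.norm(q))(ray(d,[uv])[1][0])) for d,uv in zip(ds,uvs)]]
    return X,res
E
python3 - <<'E'
from h import *
import pickle
np.set_printoptions(precision=4,suppress=True)
D={n:pickle.load(open(n+"0.pkl","rb")) for n in("top","scene")}
# table-plane check & tray/rail blobs by height
for n in D:
    P=cloud(D[n]);
    for nm,(x0,x1,y0,y1) in dict(bench=(0.40,0.44,-0.3,0.3),).items():
        m=(P[...,0]>x0)&(P[...,0]<x1)&(P[...,1]>y0)&(P[...,1]<y1); print(n,nm,m.sum(),np.nanpercentile(P[m][:,2],[5,25,50,75,95]))
# corners picked in zooms
t=lambda x,y:(x/5+205-.4,y/5+135-.4); s=lambda x,y:(x/5+215-.4,y/5+165-.4)
pairs={'trayLF':((107,122),(25,260)),'trayRF':((674,40),(512,33)),'trayRN':((702,188),(593,102)),'trayLN':((132,266),(98,354)),
'railLF':((50,352),(45,445)),'railLN':((42,458),(88,548)),'railRN':((630,510),(712,340)),'railRF':((640,402),(655,258)),
'batTermL':((385,436),(446,290)),'batTermR':((417,437),(476,283))}
for k,(a,b) in pairs.items():
    X,r=tri([D["top"],D["scene"]],[t(*a),s(*b)]); print(k,X,np.round(r,4))
E
```

```text
top bench 3440 [-0.0022 -0.0003  0.002   0.0216  0.0357]
scene bench 5402 [-0.7429 -0.7363 -0.0008  0.0195  0.037 ]
trayLF [0.6083 0.2882 0.0213] [0.0013 0.0013]
trayRF [ 0.643  -0.0112  0.0199] [0.0007 0.0007]
trayRN [ 0.5658 -0.0208  0.0195] [0.0036 0.0036]
trayLN [0.5328 0.2778 0.0173] [0.0024 0.0024]
railLF [0.4882 0.3194 0.0229] [0.0016 0.0016]
railLN [0.4322 0.324  0.0155] [0.0009 0.0009]
railRN [0.3977 0.0194 0.0078] [0.0011 0.0011]
railRF [0.4545 0.0136 0.0121] [0.0023 0.0023]
batTermL [0.4392 0.1402 0.0703] [0.0008 0.0008]
batTermR [0.4384 0.125  0.0673] [0.0011 0.0011]
```

Run:
```python
from h import *
import pickle
np.set_printoptions(precision=4,suppress=True)
D={n:pickle.load(open(n+"0.pkl","rb")) for n in("top","scene")}
R={}
for n in D:
    P=cloud(D[n]); 
    for nm,(x0,x1,y0,y1) in dict(tray=(0.51,0.68,-0.05,0.31),rail=(0.38,0.505,-0.01,0.34)).items():
        m=(P[...,0]>x0)&(P[...,0]<x1)&(P[...,1]>y0)&(P[...,1]<y1)&(P[...,2]>0.009)
        m8=cv2.morphologyEx(m.astype(np.uint8),cv2.MORPH_OPEN,np.ones((3,3)))
        k,l,st,ce=cv2.connectedComponentsWithStats(m8); i=1+np.argmax(st[1:,4]); Q=P[l==i]
        r=cv2.minAreaRect((Q[:,:2]*1000).astype(np.float32)); print(n,nm,st[i,4],r,"z pct",np.percentile(Q[:,2],[5,25,50,75,95]))
    # colour contour of tray
    ctr=None
d=D["top"]; f=d["frame"].astype(int)
print("tray px",f[165,260],f[165,320],"bench",f[200,340],"rail end",f[222,215])
for (nm,z,box) in (("tray",.024,(140,192,220,352)),("rail",.017,(203,240,210,338))):
    g=cv2.cvtColor(d["frame"],cv2.COLOR_BGR2GRAY)[box[0]:box[1],box[2]:box[3]]
    th,m=cv2.threshold(g,0,255,cv2.THRESH_BINARY_INV+cv2.THRESH_OTSU)
    k,l,st,ce=cv2.connectedComponentsWithStats(cv2.morphologyEx(m,cv2.MORPH_OPEN,np.ones((5,5)))); i=1+np.argmax(st[1:,4])
    ys,xs=np.nonzero(l==i); X=onplane(d,np.c_[xs+box[2],ys+box[0]].astype(float),z)
    print(nm,th,st[i],cv2.minAreaRect((X[:,:2]*1000).astype(np.float32)))
```

```text
top tray 3450 ((589.0248413085938, 135.77359008789062), (79.11131286621094, 302.0442199707031), 6.680755615234375) z pct [0.0124 0.014  0.0153 0.0171 0.0243]
top rail 2635 ((442.77581787109375, 170.40245056152344), (310.0187683105469, 58.18365478515625), 83.36198425292969) z pct [0.0159 0.0216 0.024  0.0336 0.0496]
scene tray 2744 ((588.779052734375, 137.1939697265625), (82.66273498535156, 304.8202819824219), 6.256723880767822) z pct [0.0122 0.0136 0.0147 0.0174 0.0231]
scene rail 2959 ((442.7442932128906, 172.23094177246094), (311.3572998046875, 60.12992477416992), 83.11334228515625) z pct [0.0145 0.0202 0.0229 0.0303 0.0491]
tray px [101  99  98] [98 98 97] bench [109 114 116] rail end [138 138 139]
tray 113.0 [   6    2  120   47 3825] ((586.0579223632812, 132.58763122558594), (87.48487091064453, 308.0158996582031), 6.778997898101807)
rail 82.0 [  7   6  24  18 381] ((454.2408447265625, 283.23321533203125), (60.55923843383789, 44.30036544799805), 88.4027099609375)
```

Run:
```python
from h import *
import pickle
np.set_printoptions(precision=4,suppress=True)
D={n:pickle.load(open(n+"0.pkl","rb")) for n in("top","scene")}
c=np.array([.4428,.1713]);a=-.118;ex=np.array([np.cos(a),np.sin(a)]);ey=np.array([-ex[1],ex[0]])
for n in D:
    P=cloud(D[n])
    q=P[...,:2]-c; x=q@ex; y=q@ey
    for nm,yc,zmin in (("heat",.1125,.040),("fuse",.0375,.036),("bat",-.0375,.06),("tee",-.1125,.030)):
        m=(abs(x)<.03)&(abs(y-yc)<.033)&(P[...,2]>zmin)
        X=np.c_[x[m],y[m]]*1000
        print(n,nm,m.sum(),"ctr",X.mean(0),"min",np.percentile(X,3,0),"max",np.percentile(X,97,0),"rect",cv2.minAreaRect(X.astype(np.float32)),"z",np.percentile(P[m][:,2],[50,90,97]))
    m=(abs(x)<.027)&(abs(abs(y)-.0)<.16)&(P[...,2]>.008)
    for yc in (.075,0,-.075,.153,-.153):
        k=m&(abs(y-yc)<.003); print("  rail top z",yc,k.sum(),np.median(P[k][:,2]))
    c2=np.array([.589,.1363]);b=.1135;fx=np.array([np.cos(b),np.sin(b)]);fy=np.array([-fx[1],fx[0]]);q=P[...,:2]-c2;X=q@fx;Y=q@fy
    for yc in(.1125,.0375,-.0375,-.1125):
        k=(abs(X)<.025)&(abs(Y-yc)<.025); print("  floor",yc,np.median(P[k][:,2]))
    for nm,bx in dict(bin=(.62,.80,-.06,.14),meter=(.45,.7,.33,.6),scope=(.4,.7,-.4,-.1)).items():
        k=(P[...,0]>bx[0])&(P[...,0]<bx[1])&(P[...,1]>bx[2])&(P[...,1]<bx[3])&(P[...,2]>.015)&(P[...,2]<.28); 
        if k.sum(): print("  ",nm,P[k].min(0),P[k].max(0))
```

```text
top heat 205 ctr [  0.0993 110.3799] min [-18.8031  88.559 ] max [ 18.5466 131.5911] rect ((-0.005184173583984375, 110.32193756103516), (39.698726654052734, 45.30120086669922), 0.3932306468486786) z [0.0475 0.0509 0.0518]
top fuse 216 ctr [ 0.2181 35.9948] min [-14.4117  14.8278] max [14.807 57.022] rect ((0.0935068130493164, 36.207603454589844), (44.13564682006836, 30.956066131591797), 89.83019256591797) z [0.0419 0.0438 0.0443]
top bat 77 ctr [  0.0377 -37.606 ] min [ -7.9376 -50.1957] max [  8.1381 -25.3913] rect ((0.8734760284423828, -37.576847076416016), (17.210416793823242, 25.469478607177734), 4.462717056274414) z [0.0691 0.0718 0.0729]
top tee 113 ctr [   3.3468 -111.644 ] min [ -13.6183 -130.9975] max [ 14.0493 -93.1302] rect ((0.3284778594970703, -112.61296081542969), (28.053800582885742, 38.31601333618164), 5.147566318511963) z [0.0356 0.0389 0.0397]
  rail top z 0.075 56 0.017460010238552204
  rail top z 0 51 0.0170147037742846
  rail top z -0.075 49 0.017030843181183752
  rail top z 0.153 33 0.016762178328096344
  rail top z -0.153 47 0.01728258680785244
  floor 0.1125 0
[... 1006 characters left out ...]
.4788 -130.1067] max [ 11.4436 -91.5246] rect ((-1.084014892578125, -112.50162506103516), (28.299184799194336, 42.389373779296875), 5.120788097381592) z [0.0347 0.0373 0.0381]
  rail top z 0.075 51 0.016002994510495472
  rail top z 0 47 0.01642454788618153
  rail top z -0.075 40 0.01619071371485531
  rail top z 0.153 55 0.016606297972271644
  rail top z -0.153 29 0.015689646096234577
  floor 0.1125 0.013303964486289788
  floor 0.0375 0.013153888158682014
  floor -0.0375 0.013098982148368798
  floor -0.1125 0.01298411450860637
   bin [ 0.62   -0.0252  0.015 ] [0.7998 0.1387 0.0544]
   meter [0.5485 0.3362 0.0151] [0.6998 0.5998 0.1597]
   scope [ 0.4   -0.4    0.015] [ 0.6867 -0.1004  0.2022]
```

Run:
```python
import pickle,cv2,numpy as np
d=pickle.load(open("top0.pkl","rb"));a=cv2.resize(d["frame"][200:235,210:260],(700,490),interpolation=cv2.INTER_LANCZOS4)
d=pickle.load(open("scene0.pkl","rb"));b=cv2.resize(d["frame"][235:280,220:270],(600,540),interpolation=cv2.INTER_LANCZOS4)
g=lambda i:np.clip(255*(i/255.)**.45,0,255).astype(np.uint8)
cv2.imwrite("pics/ha.png",g(a));cv2.imwrite("pics/hb.png",g(b))
```

```text
(no output)
```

View pics/ha.png

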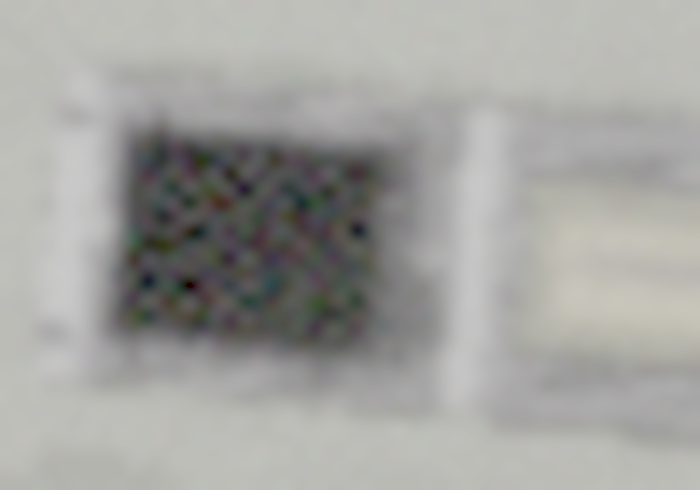

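View pics/hb.png

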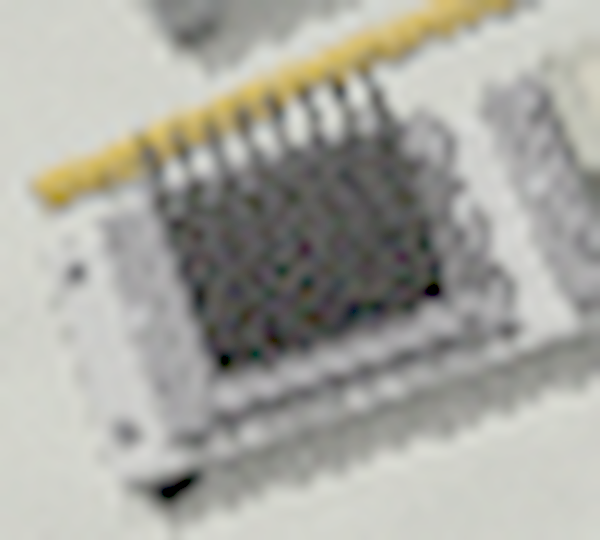

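Both views agree on the main geometry:
- **Rail:** its centre is at (0.443, 0.171) and its yaw is about -0.118.
- **Tray:** its centre is at (0.589, 0.136) and its yaw is about +0.113.
- **Heights:** the rail top is 17 mm and the tray floor 15 mm, which match the text.

**Heat sink disagreement:** its fins run across the row, so its 45 mm side lies along the row. The text says the opposite. I'll move the fuse box first, then grasp the heat sink across its outer fins, along the row.

```bash
cat > go.py <<'E'
import sys
from h import *
np.set_printoptions(precision=4,suppress=True)
F={'rail':(np.array([.4428,.1713]),-.118),'tray':(np.array([.589,.1363]),.1135)}
def world(fr,x,y):
    c,a=F[fr]; return c+np.array([np.cos(a)*x-np.sin(a)*y,np.sin(a)*x+np.cos(a)*y])
def go(fr,x,y,z,jaw):   # jaw: 'x' or 'y' of frame ; mm
    s=arm.observe(); R,_=cv2.Rodrigues(np.array(s['ee_rot'],float)); p=np.array(s['position'])
    w=world(fr,x/1e3,y/1e3); T=np.array([*w,z/1e3])
    want=F[fr][1]+(np.pi/2 if jaw=='y' else 0); cur=np.arctan2(R[1,1],R[0,1])
    dy=(want-cur+np.pi/2)%np.pi-np.pi/2
    print("clock",round(s['clock'],2),"pos",p,"tilt",np.degrees(np.arccos(-R[2,2])).round(2),"j7",s['joints'][6],"w",s['width'],"F",np.array(s['force']))
    print("target",T,"slide mm",R.T@(T-p)*1000,"roll",-dy, "alt", -dy-np.sign(-dy)*np.pi)
if __name__=="__main__": a=sys.argv; go(a[1],*map(float,a[2:5]),a[5])
E
python3 go.py rail 0 37 150 x
```

```text
clock 0.1 pos [0.2676 0.5643 0.226 ] tilt 0.08 j7 -0.07507922383635549 w 1.0019261410250706 F [0.4197 0.7816 0.1862]
target [0.4472 0.208  0.15  ] slide mm [-314.8416 -244.8788   76.4062] roll 1.2459809849287744 alt -1.8956116686610187
```

Request:
{"name": "jog_arm", "arguments": {"increments": [{"slide":[-13,-10,0],"roll":0.04,"gripper":0.7},{"slide":[-35,-27,0],"roll":0.12,"gripper":0.7},{"slide":[-63,-49,0],"roll":0.24,"gripper":0.7},{"slide":[-92,-71,5],"roll":0.36,"gripper":0.7},{"slide":[-121,-94,10],"roll":0.48,"gripper":0.7},{"slide":[-150,-117,15],"roll":0.6,"gripper":0.7},{"slide":[-180,-140,20],"roll":0.72,"gripper":0.7},{"slide":[-209,-163,28],"roll":0.84,"gripper":0.7},{"slide":[-238,-185,36],"roll":0.96,"gripper":0.7},{"slide":[-265,-206,44],"roll":1.07,"gripper":0.7}], "newtons": 25}}

```text
clock: 0.93
position: [0.4195, 0.2629, 0.1824]
ee_rot: [2.164, 2.278, 0.0]
force: [0.3, 0.2, 0.2]
width: 0.699
```

```bash
python3 go.py rail 0 37 34 x
```

```text
clock 0.93 pos [0.4195 0.2629 0.1824] tilt 0.01 j7 -0.49378611929390276 w 0.6990528780908891 F [0.2672 0.1661 0.2312]
target [0.4472 0.208  0.034 ] slide mm [-56.2108  24.8024 148.4261] roll 0.16937357207595927 alt -2.972219081513834
```

Request:
{"name": "jog_arm", "arguments": {"increments": [{"slide":[-20,9,10],"roll":0.06,"gripper":0.7},{"slide":[-38,17,25],"roll":0.12,"gripper":0.7},{"slide":[-50,22,45],"roll":0.16,"gripper":0.7},{"slide":[-56,25,65],"roll":0.17,"gripper":0.7},{"slide":[-56,25,80],"roll":0.17,"gripper":0.7},{"slide":[-56,25,90],"roll":0.17,"gripper":0.7},{"slide":[-56,25,97],"roll":0.17,"gripper":0.7},{"slide":[-56,25,100],"roll":0.17,"gripper":0.7},{"slide":[-56,25,100],"roll":0.17,"gripper":0.7},{"slide":[-56,25,100],"roll":0.17,"gripper":0.7}]}}

```text
clock: 1.77
position: [0.4474, 0.211, 0.0832]
ee_rot: [-2.342, -2.094, -0.001]
force: [-0.4, -0.5, 0.5]
width: 0.698
```

```bash
python3 go.py rail 0 37 34 x
python3 - <<'E'
from h import *
d=grab("scene");cv2.imwrite("pics/s1.png",cv2.resize(d["frame"][130:290,190:390],(800,640)[:2],interpolation=cv2.INTER_CUBIC)[:600])
E
```

```text
clock 1.77 pos [0.4474 0.211  0.0832] tilt 0.04 j7 -0.43522174106578954 w 0.6979161631872635 F [-0.4213 -0.4727  0.507 ]
target [0.4472 0.208  0.034 ] slide mm [-3.0084  0.0863 49.1722] roll 0.006467824943646283 alt -3.1351248286461466
```

View pics/s1.png

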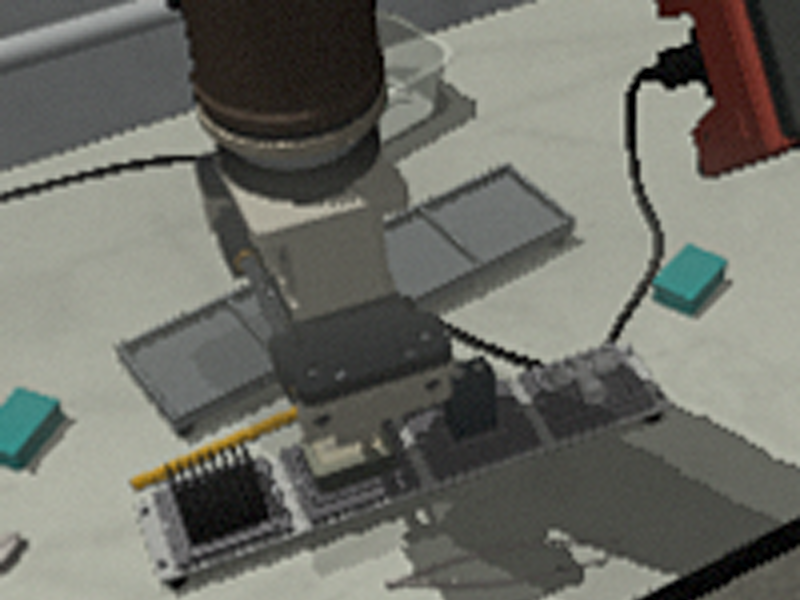

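The gripper is over the fuse box, which shows at about (345,450) in the zoom, and it is clear of the battery. I'll descend and close.

Request:
{"name": "jog_arm", "arguments": {"increments": [{"slide":[-2,0,10],"roll":0.006,"gripper":0.7},{"slide":[-2.5,0,22],"roll":0.006,"gripper":0.7},{"slide":[-2.5,0,34],"roll":0.006,"gripper":0.7},{"slide":[-2.5,0,43],"roll":0.006,"gripper":0.7},{"slide":[-2.5,0,48],"roll":0.006,"gripper":0.7},{"slide":[-2.5,0,50],"roll":0.006,"gripper":0.7},{"slide":[-2.5,0,50],"roll":0.006,"gripper":0.7},{"slide":[-2.5,0,50],"roll":0.006,"gripper":0.2},{"slide":[-2.5,0,50],"roll":0.006,"gripper":0.2},{"slide":[-2.5,0,50],"roll":0.006,"gripper":0.2}], "newtons": 25}}

```text
clock: 2.65
position: [0.4472, 0.2083, 0.0332]
ee_rot: [2.349, 2.086, 0.002]
force: [0.3, -0.7, -0.2]
width: 0.53
```

```bash
python3 go.py rail 0 37 34 x
```

```text
clock 2.65 pos [0.4472 0.2083 0.0332] tilt 0.06 j7 -0.39216562507833647 w 0.5303120625753011 F [ 0.2546 -0.7178 -0.1926]
target [0.4472 0.208  0.034 ] slide mm [-0.2801 -0.0442 -0.7864] roll -6.331401746617615e-05 alt 3.141529339572327
```

Request:
{"name": "jog_arm", "arguments": {"increments": [{"slide":[0,0,0],"roll":0,"gripper":0.2},{"slide":[0,0,0],"roll":0,"gripper":0.2},{"slide":[0,0,0],"roll":0,"gripper":0.2},{"slide":[0,0,0],"roll":0,"gripper":0.2},{"slide":[0,0,0],"roll":0,"gripper":0.2},{"slide":[0,0,0],"roll":0,"gripper":0.2},{"slide":[0,0,-4],"roll":0,"gripper":0.2},{"slide":[0,0,-12],"roll":0,"gripper":0.2},{"slide":[0,0,-25],"roll":0,"gripper":0.2},{"slide":[0,0,-40],"roll":0,"gripper":0.2}]}}

```text
clock: 3.48
position: [0.4464, 0.2077, 0.0732]
ee_rot: [-2.349, -2.086, 0.002]
force: [0.5, -0.2, 0.5]
width: 0.335
```

```bash
python3 go.py tray 0 -37.5 26.5 x
```

```text
clock 3.48 pos [0.4464 0.2077 0.0732] tilt 0.08 j7 -0.42701833436060305 w 0.33482192405446803 F [ 0.5337 -0.2332  0.4847]
target [0.5932 0.099  0.0265] slide mm [-90.5135 158.6783  46.6139] roll -0.23177992360861666 alt 2.9098127299811765
```

Request:
{"name": "jog_arm", "arguments": {"increments": [{"slide":[-4,10,-10],"roll":-0.02,"gripper":0.2},{"slide":[-14,28,-20],"roll":-0.05,"gripper":0.2},{"slide":[-28,52,-25],"roll":-0.09,"gripper":0.2},{"slide":[-43,79,-25],"roll":-0.13,"gripper":0.2},{"slide":[-58,106,-22],"roll":-0.17,"gripper":0.2},{"slide":[-74,132,-10],"roll":-0.2,"gripper":0.2},{"slide":[-85,150,5],"roll":-0.225,"gripper":0.2},{"slide":[-90,158,18],"roll":-0.23,"gripper":0.2},{"slide":[-90.5,158.7,24],"roll":-0.23,"gripper":0.2},{"slide":[-90.5,158.7,26],"roll":-0.23,"gripper":0.2}]}}

```text
clock: 4.32
position: [0.593, 0.099, 0.0459]
ee_rot: [-2.095, -2.34, 0.003]
force: [-0.6, 0.7, 0.2]
width: 0.333
```

```bash
python3 go.py tray 0 -37.5 26 x;python3 - <<'E'
from h import *
d=grab("scene");cv2.imwrite("pics/s2.png",cv2.resize(d["frame"][150:270,190:390],(800,480),interpolation=cv2.INTER_CUBIC))
E
```

```text
clock 4.32 pos [0.593  0.099  0.0459] tilt 0.12 j7 0.06553888302787891 w 0.33304985626296385 F [-0.6174  0.6513  0.2263]
target [0.5932 0.099  0.026 ] slide mm [ 0.0298  0.2636 19.8834] roll -0.0029414520699662106 alt 3.138651201519827
```

View pics/s2.png

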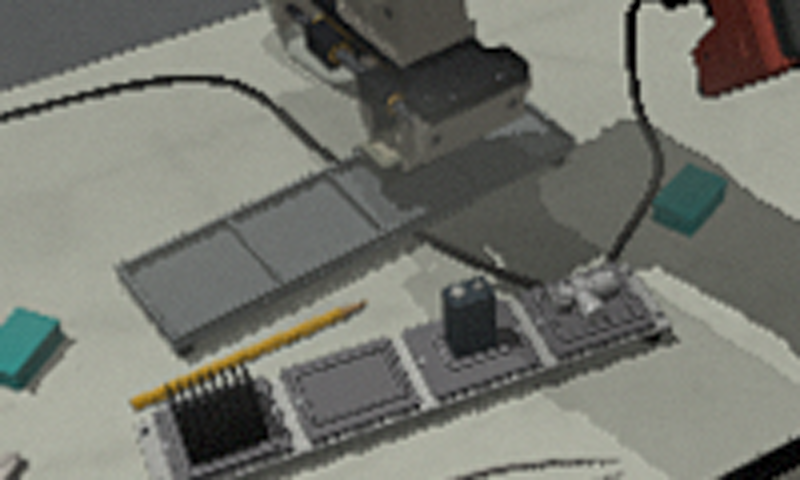

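The fuse box has left its nest and is held over its bay. I'll lower it, release and lift.

Request:
{"name": "jog_arm", "arguments": {"increments": [{"slide":[0,0,6],"roll":0,"gripper":0.2},{"slide":[0,0,12],"roll":0,"gripper":0.2},{"slide":[0,0,17],"roll":0,"gripper":0.2},{"slide":[0,0,20],"roll":0,"gripper":0.2},{"slide":[0,0,20],"roll":0,"gripper":0.2},{"slide":[0,0,20],"roll":0,"gripper":0.2},{"slide":[0,0,20],"roll":0,"gripper":0.5},{"slide":[0,0,20],"roll":0,"gripper":0.5},{"slide":[0,0,20],"roll":0,"gripper":0.5},{"slide":[0,0,20],"roll":0,"gripper":0.5}]}}

```text
clock: 5.2
position: [0.594, 0.0995, 0.027]
ee_rot: [2.094, 2.342, 0.001]
force: [0.2, -0.4, 0.2]
width: 0.499
```

Request:
{"name": "jog_arm", "arguments": {"increments": [{"slide":[0,0,-4],"roll":0,"gripper":0.7},{"slide":[0,0,-12],"roll":0,"gripper":0.7},{"slide":[0,0,-24],"roll":0,"gripper":0.7},{"slide":[0,0,-40],"roll":0,"gripper":0.7},{"slide":[0,0,-58],"roll":0,"gripper":0.7},{"slide":[0,0,-72],"roll":0,"gripper":0.7},{"slide":[0,0,-80],"roll":0,"gripper":0.7},{"slide":[0,0,-80],"roll":0,"gripper":0.7},{"slide":[0,0,-80],"roll":0,"gripper":0.7},{"slide":[0,0,-80],"roll":0,"gripper":0.7}]}}

```text
clock: 6.03
position: [0.5933, 0.0995, 0.1062]
ee_rot: [-2.093, -2.342, 0.001]
force: [-0.4, -0.1, 0.6]
width: 0.701
```

```bash
python3 go.py rail 0 112 90 y
```

```text
clock 6.03 pos [0.5933 0.0995 0.1062] tilt 0.05 j7 0.04133710536589574 w 0.7008706998967483 F [-0.4412 -0.0822  0.5844]
target [0.456  0.2825 0.09  ] slide mm [ 197.2035 -116.0035   16.3181] roll -1.3407147817090195 alt 1.8008778718807736
```

Request:
{"name": "jog_arm", "arguments": {"increments": [{"slide":[8,-5,-2],"roll":-0.05,"gripper":0.7},{"slide":[26,-15,-5],"roll":-0.15,"gripper":0.7},{"slide":[50,-30,-8],"roll":-0.27,"gripper":0.7},{"slide":[77,-45,-8],"roll":-0.39,"gripper":0.7},{"slide":[104,-61,-8],"roll":-0.51,"gripper":0.7},{"slide":[131,-77,-6],"roll":-0.63,"gripper":0.7},{"slide":[158,-93,-4],"roll":-0.75,"gripper":0.7},{"slide":[180,-106,0],"roll":-0.87,"gripper":0.7},{"slide":[192,-113,5],"roll":-0.99,"gripper":0.7},{"slide":[197,-116,10],"roll":-1.1,"gripper":0.7}]}}

```text
clock: 6.87
position: [0.4539, 0.2849, 0.0958]
ee_rot: [-0.545, -3.092, -0.0]
force: [-0.5, -1.5, -0.0]
width: 0.705
```

```bash
python3 go.py rail 0 112 60 y;python3 - <<'E'
from h import *
d=grab("top");cv2.imwrite("pics/t3.png",cv2.resize(d["frame"][130:250,205:355],(750,600),interpolation=cv2.INTER_CUBIC))
P=cloud(d)
from go import *
c,a=F['tray'];q=P[...,:2]-c;x=q@[np.cos(a),np.sin(a)];y=q@[-np.sin(a),np.cos(a)]
m=(abs(x)<.033)&(abs(y+.0375)<.033)&(P[...,2]>.026)&(P[...,2]<.04)
X=np.c_[x[m],y[m]]*1e3;print(m.sum(),cv2.minAreaRect(X.astype(np.float32)),np.median(P[m][:,2]))
E
```

```text
clock 6.87 pos [0.4539 0.2849 0.0958] tilt 0.12 j7 0.5562159913053569 w 0.7047014575027638 F [-0.4892 -1.5267 -0.0207]
target [0.456  0.2825 0.06  ] slide mm [-2.8188 -1.4853 35.7495] roll -0.23071347526079533 alt 2.910879178328998
218 ((-0.5200624465942383, -36.56053161621094), (46.27252960205078, 31.249792098999023), 89.52110290527344) 0.03318408317092286
```

View pics/t3.png

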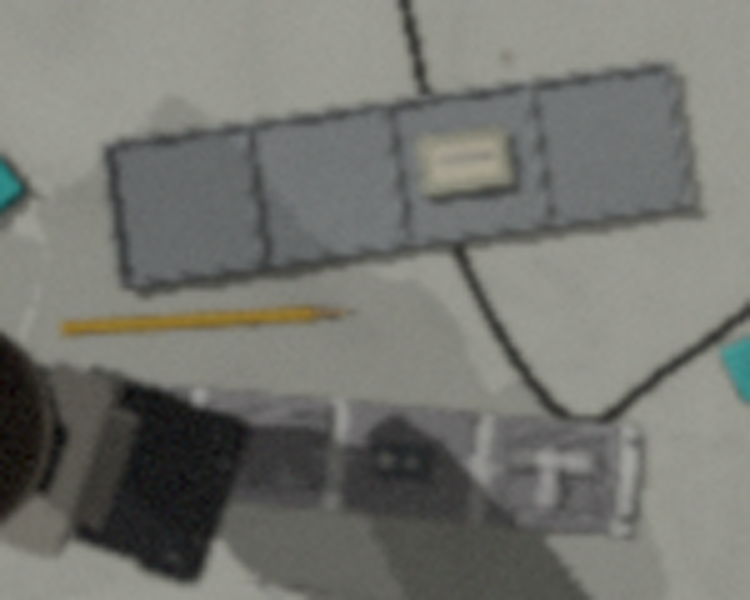

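The fuse box sits centred in the second bay from the right, at about (465,162), with an offset of (-0.5, +0.9) mm and its top at about 33–34 mm. Next is the heat sink.

Request:
{"name": "jog_arm", "arguments": {"increments": [{"slide":[-1,-0.5,0],"roll":-0.1,"gripper":0.7},{"slide":[-2.5,-1.3,0],"roll":-0.2,"gripper":0.7},{"slide":[-2.8,-1.5,0],"roll":-0.23,"gripper":0.7},{"slide":[-2.8,-1.5,5],"roll":-0.23,"gripper":0.7},{"slide":[-2.8,-1.5,13],"roll":-0.23,"gripper":0.7},{"slide":[-2.8,-1.5,22],"roll":-0.23,"gripper":0.7},{"slide":[-2.8,-1.5,29],"roll":-0.23,"gripper":0.7},{"slide":[-2.8,-1.5,33],"roll":-0.23,"gripper":0.7},{"slide":[-2.8,-1.5,34],"roll":-0.23,"gripper":0.7},{"slide":[-2.8,-1.5,34],"roll":-0.23,"gripper":0.7}]}}

```text
clock: 7.75
position: [0.4583, 0.2798, 0.0622]
ee_rot: [-0.203, -3.134, 0.001]
force: [0.2, -0.9, 0.4]
width: 0.7
```

```bash
python3 go.py rail 0 112 34 y;python3 - <<'E'
from h import *
d=grab("scene");cv2.imwrite("pics/s4.png",cv2.resize(d["frame"][170:290,190:340],(750,600),interpolation=cv2.INTER_CUBIC))
E
```

```text
clock 7.75 pos [0.4583 0.2798 0.0622] tilt 0.06 j7 0.7464743012940976 w 0.7004730026329858 F [ 0.2222 -0.8628  0.3959]
target [0.456  0.2825 0.034 ] slide mm [ 2.6674  2.3656 28.1719] roll -0.011073267821725352 alt 3.1305193857680678
```

View pics/s4.png

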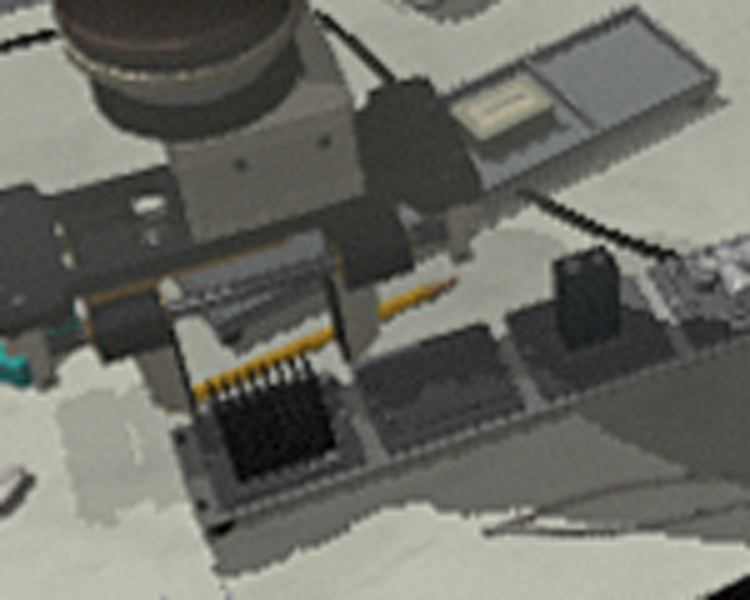

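The fingers straddle the sink's outer fins along the row, with the sink at (285,425). I'll descend and close.

Request:
{"name": "jog_arm", "arguments": {"increments": [{"slide":[1,1,3],"roll":-0.01,"gripper":0.7},{"slide":[2.5,2.3,9],"roll":-0.01,"gripper":0.7},{"slide":[2.5,2.3,16],"roll":-0.01,"gripper":0.7},{"slide":[2.5,2.3,23],"roll":-0.01,"gripper":0.7},{"slide":[2.5,2.3,27],"roll":-0.01,"gripper":0.7},{"slide":[2.5,2.3,28],"roll":-0.01,"gripper":0.7},{"slide":[2.5,2.3,28],"roll":-0.01,"gripper":0.7},{"slide":[2.5,2.3,28],"roll":-0.01,"gripper":0.3},{"slide":[2.5,2.3,28],"roll":-0.01,"gripper":0.3},{"slide":[2.5,2.3,28],"roll":-0.01,"gripper":0.3}]}}

```text
clock: 8.63
position: [0.4567, 0.2827, 0.035]
ee_rot: [0.187, 3.136, 0.001]
force: [-0.2, 0.2, -0.1]
width: 0.535
```

Request:
{"name": "jog_arm", "arguments": {"increments": [{"slide":[0,0,0],"roll":0,"gripper":0.3},{"slide":[0,0,0],"roll":0,"gripper":0.3},{"slide":[0,0,0],"roll":0,"gripper":0.3},{"slide":[0,0,0],"roll":0,"gripper":0.3},{"slide":[0,0,-3],"roll":0,"gripper":0.3},{"slide":[0,0,-10],"roll":0,"gripper":0.3},{"slide":[0,0,-22],"roll":0,"gripper":0.3},{"slide":[0,0,-38],"roll":0,"gripper":0.3},{"slide":[0,0,-55],"roll":0,"gripper":0.3},{"slide":[0,0,-65],"roll":0,"gripper":0.3}]}}

```text
clock: 9.47
position: [0.4569, 0.2828, 0.1017]
ee_rot: [0.187, 3.135, 0.001]
force: [0.5, 0.2, -0.9]
width: 0.479
```

```bash
python3 go.py tray 0 -112.5 60 x
python3 - <<'E'
from h import *
d=grab("scene");cv2.imwrite("pics/s5.png",cv2.resize(d["frame"][170:290,190:340],(750,600),interpolation=cv2.INTER_CUBIC))
E
```

```text
clock 9.47 pos [0.4569 0.2828 0.1017] tilt 0.08 j7 0.7554460528137252 w 0.478957121610674 F [ 0.522   0.1668 -0.9339]
target [0.6017 0.0245 0.06  ] slide mm [-174.4435 -239.2828   41.618 ] roll 1.3383335533758527 alt -1.8032591002139404
```

View pics/s5.png

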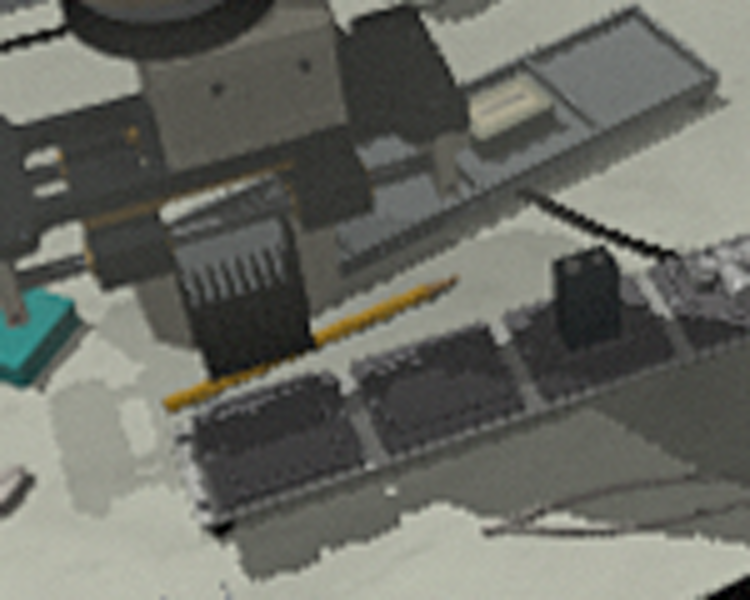

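The sink is held (44 mm) and lifted out. I'll carry it to the rightmost bay, turning as it goes.

Request:
{"name": "jog_arm", "arguments": {"increments": [{"slide":[-4,-6,-2],"roll":0.08,"gripper":0.3},{"slide":[-14,-19,-5],"roll":0.2,"gripper":0.3},{"slide":[-30,-40,-8],"roll":0.32,"gripper":0.3},{"slide":[-48,-66,-8],"roll":0.44,"gripper":0.3},{"slide":[-67,-92,-8],"roll":0.56,"gripper":0.3},{"slide":[-86,-118,-8],"roll":0.68,"gripper":0.3},{"slide":[-105,-144,-8],"roll":0.8,"gripper":0.3},{"slide":[-124,-170,-4],"roll":0.92,"gripper":0.3},{"slide":[-141,-194,0],"roll":1.04,"gripper":0.3},{"slide":[-155,-213,5],"roll":1.16,"gripper":0.3}]}}

```text
clock: 10.35
position: [0.5859, 0.0498, 0.0945]
ee_rot: [1.884, 2.513, -0.001]
force: [0.2, 0.5, -1.1]
width: 0.476
```

```bash
python3 go.py tray 0 -112.5 50 x
```

```text
clock 10.35 pos [0.5859 0.0498 0.0945] tilt 0.06 j7 0.2726658527916867 w 0.4758724409498004 F [ 0.1514  0.4746 -1.1314]
target [0.6017 0.0245 0.05  ] slide mm [-28.6331   8.1307  44.5211] roll 0.17077360596941382 alt -2.9708190476203793
```

Request:
{"name": "jog_arm", "arguments": {"increments": [{"slide":[-8,2,5],"roll":0.06,"gripper":0.3},{"slide":[-17,5,12],"roll":0.12,"gripper":0.3},{"slide":[-24,7,20],"roll":0.16,"gripper":0.3},{"slide":[-28,8,28],"roll":0.17,"gripper":0.3},{"slide":[-28.6,8.1,35],"roll":0.17,"gripper":0.3},{"slide":[-28.6,8.1,40],"roll":0.17,"gripper":0.3},{"slide":[-28.6,8.1,44],"roll":0.17,"gripper":0.3},{"slide":[-28.6,8.1,44],"roll":0.17,"gripper":0.3},{"slide":[-28.6,8.1,44],"roll":0.17,"gripper":0.3},{"slide":[-28.6,8.1,44],"roll":0.17,"gripper":0.3}]}}

```text
clock: 11.18
position: [0.6012, 0.028, 0.0511]
ee_rot: [2.081, 2.353, 0.001]
force: [0.2, 0.0, -1.3]
width: 0.477
```

```bash
python3 go.py tray 0 -112.5 27 x
```

```text
clock 11.18 pos [0.6012 0.028  0.0511] tilt 0.03 j7 0.20129137275349077 w 0.47729351189983055 F [ 0.194   0.0459 -1.3151]
target [0.6017 0.0245 0.027 ] slide mm [-3.5075  0.0786 24.0637] roll 0.009143793682390822 alt -3.1324488599074023
```

Request:
{"name": "jog_arm", "arguments": {"increments": [{"slide":[-1,0,5],"roll":0.009,"gripper":0.3},{"slide":[-3,0,11],"roll":0.009,"gripper":0.3},{"slide":[-3.3,0,17],"roll":0.009,"gripper":0.3},{"slide":[-3.3,0,21],"roll":0.009,"gripper":0.3},{"slide":[-3.3,0,23.5],"roll":0.009,"gripper":0.3},{"slide":[-3.3,0,23.5],"roll":0.009,"gripper":0.3},{"slide":[-3.3,0,23.5],"roll":0.009,"gripper":0.3},{"slide":[-3.3,0,23.5],"roll":0.009,"gripper":0.62},{"slide":[-3.3,0,23.5],"roll":0.009,"gripper":0.62},{"slide":[-3.3,0,23.5],"roll":0.009,"gripper":0.62}]}}

```text
clock: 12.02
position: [0.6016, 0.0244, 0.0272]
ee_rot: [2.092, 2.343, 0.0]
force: [0.2, 0.4, -0.2]
width: 0.607
```

Request:
{"name": "jog_arm", "arguments": {"increments": [{"slide":[0,0,0],"roll":0,"gripper":0.62},{"slide":[0,0,-6],"roll":0,"gripper":0.62},{"slide":[0,0,-16],"roll":0,"gripper":0.62},{"slide":[0,0,-30],"roll":0,"gripper":0.6},{"slide":[0,0,-48],"roll":0,"gripper":0.6},{"slide":[0,0,-64],"roll":0,"gripper":0.6},{"slide":[0,0,-80],"roll":0,"gripper":0.6},{"slide":[0,0,-88],"roll":0,"gripper":0.6},{"slide":[0,0,-90],"roll":0,"gripper":0.6},{"slide":[0,0,-90],"roll":0,"gripper":0.6}]}}

```text
clock: 12.85
position: [0.6019, 0.0244, 0.118]
ee_rot: [2.092, 2.343, 0.002]
force: [-0.8, 0.7, -0.8]
width: 0.601
```

```bash
python3 go.py rail 0 -37 110 x
```

```text
clock 12.85 pos [0.6019 0.0244 0.118 ] tilt 0.08 j7 0.17061085296832357 w 0.6006271296184051 F [-0.7508  0.7158 -0.7724]
target [0.4384 0.1346 0.11  ] slide mm [ 127.8476 -149.9656    7.814 ] roll 0.23099133696083385 alt -2.9106013166289593
```

Request:
{"name": "jog_arm", "arguments": {"increments": [{"slide":[6,-7,0],"roll":0.02,"gripper":0.5},{"slide":[18,-21,0],"roll":0.05,"gripper":0.45},{"slide":[35,-41,0],"roll":0.08,"gripper":0.45},{"slide":[54,-63,0],"roll":0.11,"gripper":0.45},{"slide":[73,-85,0],"roll":0.14,"gripper":0.45},{"slide":[92,-107,0],"roll":0.17,"gripper":0.45},{"slide":[109,-127,2],"roll":0.2,"gripper":0.45},{"slide":[121,-142,5],"roll":0.22,"gripper":0.45},{"slide":[127,-149,8],"roll":0.23,"gripper":0.45},{"slide":[127.8,-150,8],"roll":0.23,"gripper":0.45}]}}

```text
clock: 13.68
position: [0.4353, 0.1354, 0.108]
ee_rot: [-2.344, -2.089, 0.004]
force: [-0.4, -1.2, 0.5]
width: 0.447
```

```bash
python3 go.py rail 0 -37 40 x;python3 - <<'E'
from go import *
d=grab("top");cv2.imwrite("pics/t6.png",cv2.resize(d["frame"][130:250,205:355],(750,600),interpolation=cv2.INTER_CUBIC))
P=cloud(d)
c,a=F['tray'];q=P[...,:2]-c;x=q@[np.cos(a),np.sin(a)];y=q@[-np.sin(a),np.cos(a)]
m=(abs(x)<.033)&(abs(y+.1125)<.033)&(P[...,2]>.026)&(P[...,2]<.05)
X=np.c_[x[m],y[m]]*1e3;print(m.sum(),cv2.minAreaRect(X.astype(np.float32)),np.percentile(P[m][:,2],[50,95]))
E
```

```text
clock 13.68 pos [0.4353 0.1354 0.108 ] tilt 0.19 j7 -0.34161041263280195 w 0.44653340243040207 F [-0.421  -1.1706  0.5447]
target [0.4384 0.1346 0.04  ] slide mm [-0.4319  3.4601 68.0205] roll 0.00333771599000654 alt -3.1382549375997866
211 ((-1.1965484619140625, -112.29705047607422), (40.05112075805664, 44.62013626098633), 89.72579193115234) [0.0386 0.0436]
```

View pics/t6.png

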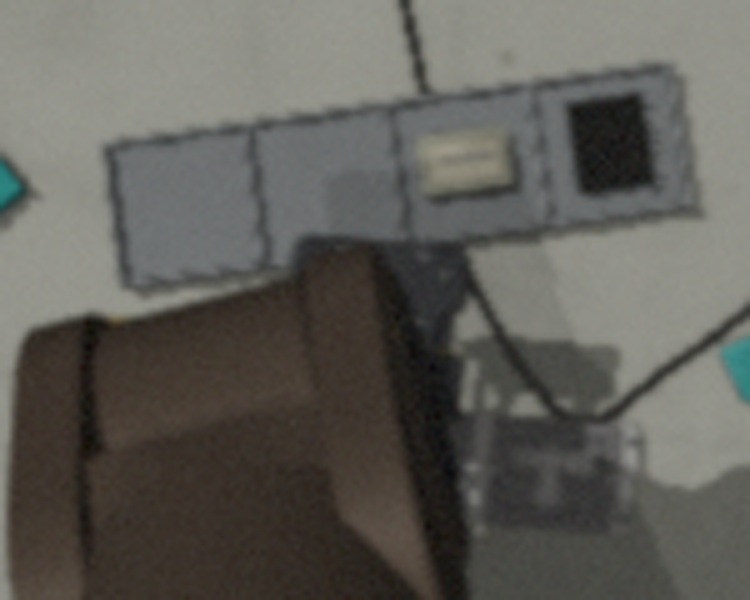

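The heat sink sits flat in the rightmost bay at about (612,145), offset (-1.2, +0.2) mm, with its top at about 41–43 mm. Next is the battery. The tool settles about 3 mm after a move, so I'll let it settle before closing.

Request:
{"name": "jog_arm", "arguments": {"increments": [{"slide":[-0.2,1,0],"roll":0,"gripper":0.45},{"slide":[-0.4,1.5,4],"roll":0,"gripper":0.45},{"slide":[-0.4,1.5,14],"roll":0,"gripper":0.45},{"slide":[-0.4,1.5,26],"roll":0,"gripper":0.45},{"slide":[-0.4,1.5,33],"roll":0,"gripper":0.45},{"slide":[-0.4,1.5,33],"roll":0,"gripper":0.45},{"slide":[-0.4,1.5,33],"roll":0,"gripper":0.45},{"slide":[-0.4,1.5,33],"roll":0,"gripper":0.45},{"slide":[-0.4,1.5,33],"roll":0,"gripper":0.45},{"slide":[-0.4,1.5,33],"roll":0,"gripper":0.45}]}}

```text
clock: 14.57
position: [0.4399, 0.1339, 0.0767]
ee_rot: [2.348, 2.087, 0.002]
force: [-0.1, 0.7, 0.3]
width: 0.45
```

```bash
python3 go.py rail 0 -37 40 x;python3 - <<'E'
from h import *
d=grab("scene");cv2.imwrite("pics/s7.png",cv2.resize(d["frame"][150:270,230:380],(750,600),interpolation=cv2.INTER_CUBIC))
E
```

```text
clock 14.57 pos [0.4399 0.1339 0.0767] tilt 0.06 j7 -0.30283742427803145 w 0.4502412265005267 F [-0.092   0.681   0.3028]
target [0.4384 0.1346 0.04  ] slide mm [ 0.4258 -1.5543 36.6862] roll 0.0008497086837944146 alt -3.1407429449059987
```

View pics/s7.png

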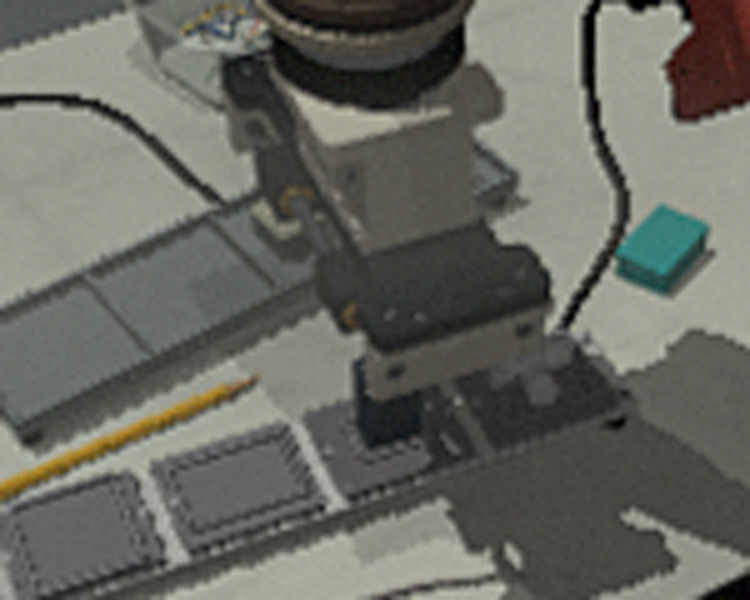

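The gripper is above the battery at (390,410). I'll descend and close.

Request:
{"name": "jog_arm", "arguments": {"increments": [{"slide":[0.4,-1.5,3],"roll":0,"gripper":0.45},{"slide":[0.4,-1.5,9],"roll":0,"gripper":0.45},{"slide":[0.4,-1.5,18],"roll":0,"gripper":0.45},{"slide":[0.4,-1.5,27],"roll":0,"gripper":0.45},{"slide":[0.4,-1.5,34],"roll":0,"gripper":0.45},{"slide":[0.4,-1.5,36.5],"roll":0,"gripper":0.45},{"slide":[0.4,-1.5,36.5],"roll":0,"gripper":0.45},{"slide":[0.4,-1.5,36.5],"roll":0,"gripper":0.1},{"slide":[0.4,-1.5,36.5],"roll":0,"gripper":0.1},{"slide":[0.4,-1.5,36.5],"roll":0,"gripper":0.1}], "newtons": 20}}

```text
clock: 15.45
position: [0.4383, 0.1345, 0.04]
ee_rot: [2.348, 2.088, 0.001]
force: [-0.1, 0.2, -0.3]
width: 0.283
```

Request:
{"name": "jog_arm", "arguments": {"increments": [{"slide":[0,0,0],"roll":0,"gripper":0.1},{"slide":[0,0,0],"roll":0,"gripper":0.1},{"slide":[0,0,0],"roll":0,"gripper":0.1},{"slide":[0,0,0],"roll":0,"gripper":0.1},{"slide":[0,0,0],"roll":0,"gripper":0.1},{"slide":[0,0,-3],"roll":0,"gripper":0.1},{"slide":[0,0,-10],"roll":0,"gripper":0.1},{"slide":[0,0,-22],"roll":0,"gripper":0.1},{"slide":[0,0,-36],"roll":0,"gripper":0.1},{"slide":[0,0,-45],"roll":0,"gripper":0.1}]}}

```text
clock: 16.28
position: [0.4382, 0.1344, 0.086]
ee_rot: [2.348, 2.087, 0.001]
force: [1.1, 0.1, -0.4]
width: 0.191
```

```bash
python3 go.py tray 0 37.5 60 x
```

```text
clock 16.28 pos [0.4382 0.1344 0.086 ] tilt 0.03 j7 -0.314504384838278 w 0.190971999440869 F [ 1.0901  0.1248 -0.3715]
target [0.5848 0.1736 0.06  ] slide mm [ 56.0348 140.9364  26.0933] roll -0.23075809036642014 alt 2.910834563223373
```

Request:
{"name": "jog_arm", "arguments": {"increments": [{"slide":[3,8,0],"roll":-0.02,"gripper":0.1},{"slide":[9,23,0],"roll":-0.05,"gripper":0.1},{"slide":[18,45,0],"roll":-0.09,"gripper":0.1},{"slide":[28,70,0],"roll":-0.13,"gripper":0.1},{"slide":[38,95,0],"roll":-0.17,"gripper":0.1},{"slide":[47,118,4],"roll":-0.2,"gripper":0.1},{"slide":[53,134,10],"roll":-0.22,"gripper":0.1},{"slide":[56,140,16],"roll":-0.23,"gripper":0.1},{"slide":[56,141,22],"roll":-0.23,"gripper":0.1},{"slide":[56,141,26],"roll":-0.23,"gripper":0.1}]}}

```text
clock: 17.12
position: [0.5837, 0.1732, 0.0572]
ee_rot: [-2.092, -2.342, 0.003]
force: [-0.6, 0.1, -0.6]
width: 0.192
```

```bash
python3 go.py tray 0 37.5 32.5 x;python3 - <<'E'
from h import *
d=grab("scene");cv2.imwrite("pics/s8.png",cv2.resize(d["frame"][150:270,230:380],(750,600),interpolation=cv2.INTER_CUBIC))
E
```

```text
clock 17.12 pos [0.5837 0.1732 0.0572] tilt 0.12 j7 -0.06612058233143099 w 0.19161791012901808 F [-0.614   0.069  -0.5578]
target [0.5848 0.1736 0.0325] slide mm [ 0.282   1.1663 24.7251] roll -0.0008373525903209167 alt 3.140755300999472
```

View pics/s8.png

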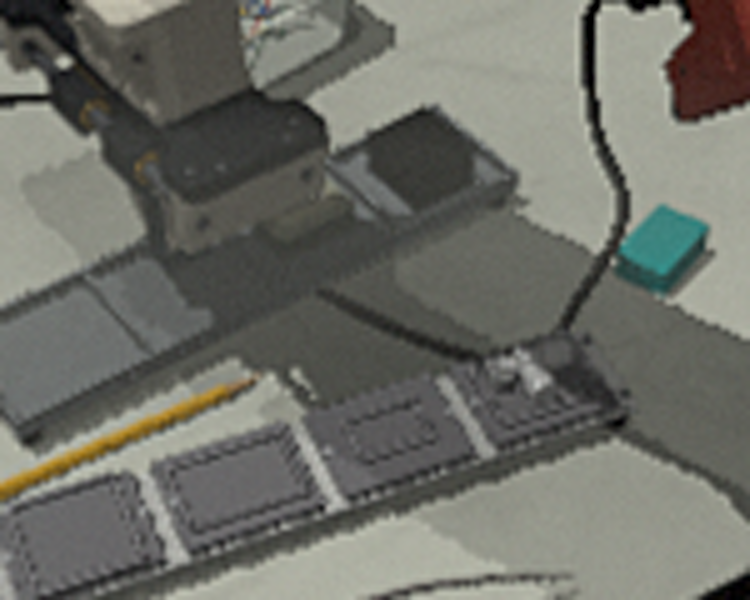

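The battery is out of its nest and is held over its bay. I'll lower and release.

Request:
{"name": "jog_arm", "arguments": {"increments": [{"slide":[0,1,4],"roll":0,"gripper":0.1},{"slide":[0,1,10],"roll":0,"gripper":0.1},{"slide":[0,1,16],"roll":0,"gripper":0.1},{"slide":[0,1,21],"roll":0,"gripper":0.1},{"slide":[0,1,24],"roll":0,"gripper":0.1},{"slide":[0,1,24.5],"roll":0,"gripper":0.1},{"slide":[0,1,24.5],"roll":0,"gripper":0.1},{"slide":[0,1,24.5],"roll":0,"gripper":0.4},{"slide":[0,1,24.5],"roll":0,"gripper":0.4},{"slide":[0,1,24.5],"roll":0,"gripper":0.4}]}}

```text
clock: 18.0
position: [0.5859, 0.1738, 0.0345]
ee_rot: [2.092, 2.343, 0.001]
force: [-0.2, 0.5, -0.6]
width: 0.359
```

Request:
{"name": "jog_arm", "arguments": {"increments": [{"slide":[0,0,0],"roll":0,"gripper":0.4},{"slide":[0,0,-5],"roll":0,"gripper":0.4},{"slide":[0,0,-15],"roll":0,"gripper":0.4},{"slide":[0,0,-30],"roll":0,"gripper":0.4},{"slide":[0,0,-48],"roll":0,"gripper":0.4},{"slide":[0,0,-66],"roll":0,"gripper":0.5},{"slide":[0,0,-80],"roll":0,"gripper":0.6},{"slide":[0,0,-88],"roll":0,"gripper":0.6},{"slide":[0,0,-90],"roll":0,"gripper":0.6},{"slide":[0,0,-90],"roll":0,"gripper":0.6}]}}

```text
clock: 18.83
position: [0.5859, 0.1738, 0.125]
ee_rot: [2.092, 2.343, 0.002]
force: [0.0, -0.9, -0.1]
width: 0.596
```

```bash
python3 go.py rail 0 -112.5 80 x
```

```text
clock 18.83 pos [0.5859 0.1738 0.125 ] tilt 0.07 j7 -0.09123543575621727 w 0.5960448169009903 F [ 0.0287 -0.8553 -0.1402]
target [0.4296 0.0596 0.08  ] slide mm [ -95.9166 -168.2622   44.7133] roll 0.2309662215558479 alt -2.910626432033945
```

Request:
{"name": "jog_arm", "arguments": {"increments": [{"slide":[-4,-8,0],"roll":0.02,"gripper":0.6},{"slide":[-13,-23,0],"roll":0.05,"gripper":0.6},{"slide":[-26,-46,0],"roll":0.08,"gripper":0.6},{"slide":[-41,-71,0],"roll":0.11,"gripper":0.6},{"slide":[-55,-96,2],"roll":0.14,"gripper":0.6},{"slide":[-70,-121,8],"roll":0.17,"gripper":0.6},{"slide":[-83,-144,16],"roll":0.2,"gripper":0.6},{"slide":[-92,-159,26],"roll":0.22,"gripper":0.6},{"slide":[-96,-166,36],"roll":0.23,"gripper":0.6},{"slide":[-96,-166,43],"roll":0.23,"gripper":0.6}]}}

```text
clock: 19.67
position: [0.428, 0.0579, 0.0799]
ee_rot: [-2.35, -2.083, 0.005]
force: [0.1, 0.7, -0.3]
width: 0.603
```

```bash
python3 go.py rail 0 -112.5 28.5 x;python3 - <<'E'
from go import *
d=grab("top");cv2.imwrite("pics/t9.png",cv2.resize(d["frame"][130:250,205:355],(750,600),interpolation=cv2.INTER_CUBIC))
P=cloud(d)
c,a=F['tray'];q=P[...,:2]-c;x=q@[np.cos(a),np.sin(a)];y=q@[-np.sin(a),np.cos(a)]
m=(abs(x)<.033)&(abs(y-.0375)<.033)&(P[...,2]>.05)&(P[...,2]<.08)
X=np.c_[x[m],y[m]]*1e3;print(m.sum(),cv2.minAreaRect(X.astype(np.float32)),np.percentile(P[m][:,2],[50,95]))
d=grab("scene");cv2.imwrite("pics/s9.png",cv2.resize(d["frame"][150:270,230:380],(750,600),interpolation=cv2.INTER_CUBIC))
E
```

```text
clock 19.67 pos [0.428  0.0579 0.0799] tilt 0.22 j7 -0.15877225119149557 w 0.6031639055100808 F [ 0.0524  0.74   -0.3369]
target [0.4296 0.0596 0.0285] slide mm [ 1.949  1.481 51.398] roll -0.0021906966144360496 alt 3.139401956975357
86 ((-0.18987178802490234, 37.2166633605957), (26.871095657348633, 17.8882999420166), 88.8620834350586) [0.0601 0.0637]
```

View pics/s9.png

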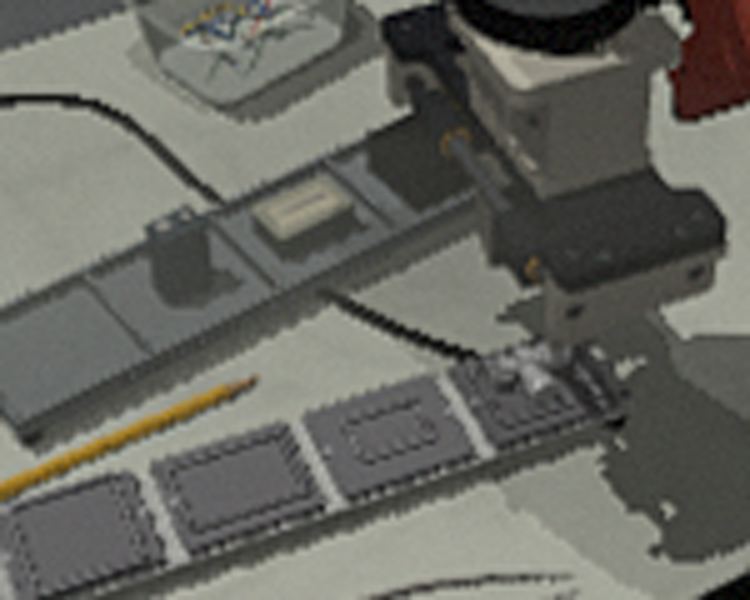

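The battery stands upright at (180,255) in its bay, offset (-0.2, -0.3) mm, with its top at about 62 mm. The gripper is over the tee at (530,375).

Request:
{"name": "jog_arm", "arguments": {"increments": [{"slide":[0.5,0.5,4],"roll":0,"gripper":0.6},{"slide":[1,0.7,12],"roll":0,"gripper":0.6},{"slide":[1,0.7,22],"roll":0,"gripper":0.6},{"slide":[1,0.7,30],"roll":0,"gripper":0.6},{"slide":[1,0.7,34],"roll":0,"gripper":0.6},{"slide":[1,0.7,34],"roll":0,"gripper":0.6},{"slide":[1,0.7,34],"roll":0,"gripper":0.6},{"slide":[1,0.7,34],"roll":0,"gripper":0.6},{"slide":[1,0.7,34],"roll":0,"gripper":0.6},{"slide":[1,0.7,34],"roll":0,"gripper":0.6}]}}

```text
clock: 20.6
position: [0.4326, 0.0606, 0.0476]
ee_rot: [2.347, 2.088, 0.001]
force: [-0.3, -0.4, 0.1]
width: 0.599
```

```bash
python3 go.py rail 0 -112.5 28.5 x
```

```text
clock 20.6 pos [0.4326 0.0606 0.0476] tilt 0.05 j7 -0.11873450347701542 w 0.5985446043389946 F [-0.33   -0.3537  0.1238]
target [0.4296 0.0596 0.0285] slide mm [-1.3993 -2.9367 19.0811] roll 0.000970257094212279 alt -3.140622396495581
```

Request:
{"name": "jog_arm", "arguments": {"increments": [{"slide":[-1.4,-2.9,2],"roll":0,"gripper":0.6},{"slide":[-1.4,-2.9,6],"roll":0,"gripper":0.6},{"slide":[-1.4,-2.9,11],"roll":0,"gripper":0.6},{"slide":[-1.4,-2.9,15],"roll":0,"gripper":0.6},{"slide":[-1.4,-2.9,18],"roll":0,"gripper":0.6},{"slide":[-1.4,-2.9,18.8],"roll":0,"gripper":0.6},{"slide":[-1.4,-2.9,18.8],"roll":0,"gripper":0.6},{"slide":[-1.4,-2.9,18.8],"roll":0,"gripper":0.6},{"slide":[-1.4,-2.9,18.8],"roll":0,"gripper":0.5},{"slide":[-1.4,-2.9,18.8],"roll":0,"gripper":0.4}]}}

```text
clock: 21.43
position: [0.4294, 0.0594, 0.0286]
ee_rot: [2.348, 2.087, 0.001]
force: [-1.3, 0.1, -0.2]
width: 0.5
```

Request:
{"name": "jog_arm", "arguments": {"increments": [{"slide":[0,0,0],"roll":0,"gripper":0.2},{"slide":[0,0,0],"roll":0,"gripper":0.2},{"slide":[0,0,0],"roll":0,"gripper":0.2},{"slide":[0,0,0],"roll":0,"gripper":0.2},{"slide":[0,0,0],"roll":0,"gripper":0.2},{"slide":[0,0,0],"roll":0,"gripper":0.2},{"slide":[0,0,0],"roll":0,"gripper":0.2},{"slide":[0,0,-3],"roll":0,"gripper":0.2},{"slide":[0,0,-9],"roll":0,"gripper":0.2},{"slide":[0,0,-18],"roll":0,"gripper":0.2}], "newtons": 20}}

```text
clock: 22.27
position: [0.4288, 0.0592, 0.0466]
ee_rot: [-2.347, -2.087, 0.002]
force: [0.2, -0.8, -0.0]
width: 0.332
```

```bash
python3 go.py tray 0 112.5 70 x;python3 - <<'E'
from h import *
d=grab("scene");cv2.imwrite("pics/s10.png",cv2.resize(d["frame"][180:255,290:390],(800,600),interpolation=cv2.INTER_CUBIC))
E
```

```text
clock 22.27 pos [0.4288 0.0592 0.0466] tilt 0.08 j7 -0.11747530461493848 w 0.33152735189357074 F [ 0.2004 -0.8079 -0.0022]
target [0.5763 0.2481 0.07  ] slide mm [204.7887 124.3625 -23.686 ] roll -0.23074600111319077 alt 2.9108466524766023
```

View pics/s10.png

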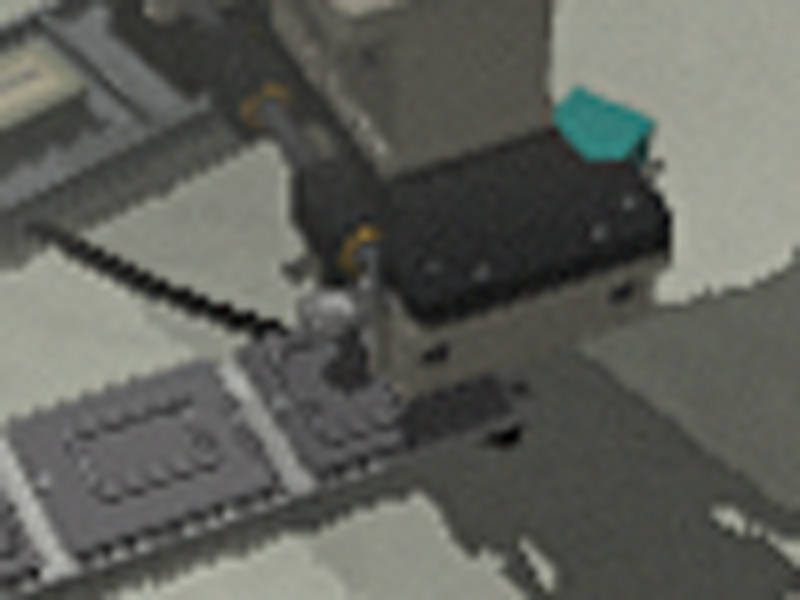

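The tee, at (330,310), is gripped and lifted clear of its frame. I'll raise it first, then carry it to the leftmost bay above the battery's height.

Request:
{"name": "jog_arm", "arguments": {"increments": [{"slide":[0,0,-12],"roll":0,"gripper":0.2},{"slide":[0,0,-28],"roll":0,"gripper":0.2},{"slide":[4,2,-43],"roll":0,"gripper":0.2},{"slide":[16,10,-54],"roll":-0.02,"gripper":0.2},{"slide":[34,21,-58],"roll":-0.05,"gripper":0.2},{"slide":[56,34,-58],"roll":-0.09,"gripper":0.2},{"slide":[80,49,-58],"roll":-0.12,"gripper":0.2},{"slide":[104,63,-58],"roll":-0.15,"gripper":0.2},{"slide":[128,78,-58],"roll":-0.18,"gripper":0.2},{"slide":[152,92,-58],"roll":-0.2,"gripper":0.2}]}}

```text
clock: 23.15
position: [0.5393, 0.2008, 0.1051]
ee_rot: [2.125, 2.313, 0.001]
force: [-0.1, 0.6, -0.1]
width: 0.334
```

```bash
python3 go.py tray 0 112.5 55 x
```

```text
clock 23.15 pos [0.5393 0.2008 0.1051] tilt 0.04 j7 -0.18330172968230873 w 0.33386637036289835 F [-0.1313  0.6308 -0.1111]
target [0.5763 0.2481 0.055 ] slide mm [43.9501 40.8289 50.1357] roll -0.02891526339203976 alt 3.1126773901977534
```

Request:
{"name": "jog_arm", "arguments": {"increments": [{"slide":[14,13,0],"roll":-0.01,"gripper":0.2},{"slide":[28,26,3],"roll":-0.02,"gripper":0.2},{"slide":[38,36,10],"roll":-0.03,"gripper":0.2},{"slide":[43,40,20],"roll":-0.03,"gripper":0.2},{"slide":[43,40,32],"roll":-0.03,"gripper":0.2},{"slide":[43,40,42],"roll":-0.03,"gripper":0.2},{"slide":[43,40,48],"roll":-0.03,"gripper":0.2},{"slide":[43,40,50],"roll":-0.03,"gripper":0.2},{"slide":[43,40,50],"roll":-0.03,"gripper":0.2},{"slide":[43,40,50],"roll":-0.03,"gripper":0.2}]}}

```text
clock: 23.98
position: [0.5747, 0.2453, 0.0547]
ee_rot: [2.093, 2.342, 0.0]
force: [0.4, -0.7, -0.7]
width: 0.329
```

```bash
python3 go.py tray 0 112.5 26 x;python3 - <<'E'
from h import *
d=grab("scene");cv2.imwrite("pics/s11.png",cv2.resize(d["frame"][180:255,200:300],(800,600),interpolation=cv2.INTER_CUBIC))
E
```

```text
clock 23.98 pos [0.5747 0.2453 0.0547] tilt 0.01 j7 -0.1811743568790005 w 0.3291000818104871 F [ 0.357  -0.7358 -0.7039]
target [0.5763 0.2481 0.026 ] slide mm [ 2.5807  1.8377 28.7062] roll -0.001299936377979094 alt 3.140292717211814
```

View pics/s11.png

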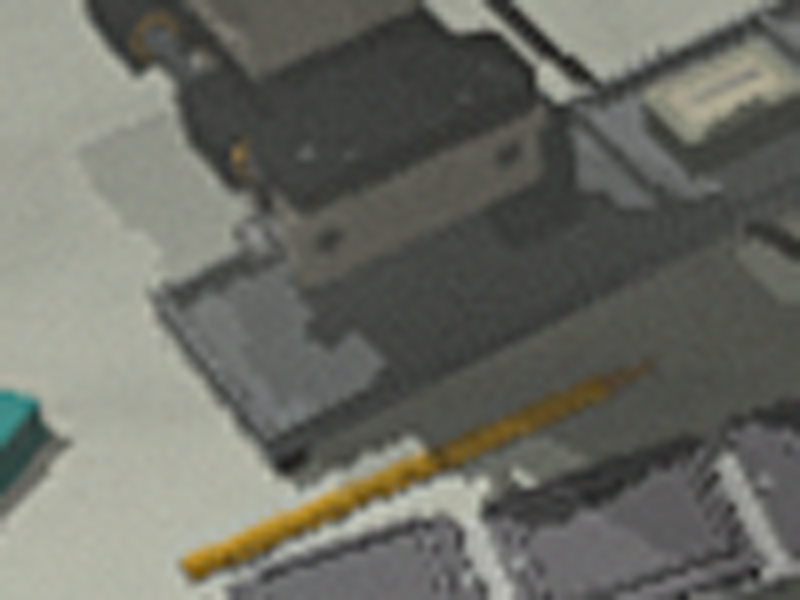

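The tee is still held over the left bay. I'll lower until the tips are about 2 mm above the walls and release there, since the fingers don't fit between them.

Request:
{"name": "jog_arm", "arguments": {"increments": [{"slide":[2,1.5,4],"roll":0,"gripper":0.2},{"slide":[2.4,1.6,10],"roll":0,"gripper":0.2},{"slide":[2.4,1.6,17],"roll":0,"gripper":0.2},{"slide":[2.4,1.6,23],"roll":0,"gripper":0.2},{"slide":[2.4,1.6,27],"roll":0,"gripper":0.2},{"slide":[2.4,1.6,28.5],"roll":0,"gripper":0.2},{"slide":[2.4,1.6,28.5],"roll":0,"gripper":0.2},{"slide":[2.4,1.6,28.5],"roll":0,"gripper":0.2},{"slide":[2.4,1.6,28.5],"roll":0,"gripper":0.2},{"slide":[2.4,1.6,28.5],"roll":0,"gripper":0.2}]}}

```text
clock: 24.87
position: [0.5763, 0.2484, 0.0263]
ee_rot: [2.092, 2.343, 0.001]
force: [0.4, -0.0, -0.1]
width: 0.331
```

Request:
{"name": "jog_arm", "arguments": {"increments": [{"slide":[0,0,0],"roll":0,"gripper":0.5},{"slide":[0,0,0],"roll":0,"gripper":0.5},{"slide":[0,0,0],"roll":0,"gripper":0.5},{"slide":[0,0,0],"roll":0,"gripper":0.5},{"slide":[0,0,0],"roll":0,"gripper":0.5},{"slide":[0,0,0],"roll":0,"gripper":0.5},{"slide":[0,0,-5],"roll":0,"gripper":0.6},{"slide":[0,0,-15],"roll":0,"gripper":0.6},{"slide":[0,0,-30],"roll":0,"gripper":0.6},{"slide":[0,0,-50],"roll":0,"gripper":0.6}]}}

```text
clock: 25.7
position: [0.5754, 0.2481, 0.0763]
ee_rot: [-2.092, -2.343, 0.003]
force: [0.9, 0.6, -0.3]
width: 0.596
```

```bash
python3 go.py tray 0 112.5 150 x
```

```text
clock 25.7 pos [0.5754 0.2481 0.0763] tilt 0.1 j7 -0.1919959805451446 w 0.5963639514165164 F [ 0.9093  0.6399 -0.2742]
target [0.5763 0.2481 0.15  ] slide mm [ -0.1531   0.75   -73.7185] roll -0.0006623648670625037 alt 3.1409302887227306
```

Request:
{"name": "jog_arm", "arguments": {"increments": [{"slide":[0,0,-15],"roll":0,"gripper":0.6},{"slide":[0,0,-40],"roll":0,"gripper":0.6},{"slide":[0,-5,-68],"roll":0,"gripper":0.6},{"slide":[5,-20,-92],"roll":0,"gripper":0.6},{"slide":[15,-45,-110],"roll":0,"gripper":0.6},{"slide":[32,-75,-120],"roll":0,"gripper":0.6},{"slide":[50,-105,-120],"roll":0,"gripper":0.6},{"slide":[66,-132,-120],"roll":0,"gripper":0.6},{"slide":[78,-152,-120],"roll":0,"gripper":0.6},{"slide":[85,-165,-120],"roll":0,"gripper":0.6}]}}

```text
clock: 26.53
position: [0.3998, 0.3157, 0.1971]
ee_rot: [-2.088, -2.345, -0.002]
force: [0.9, -0.3, 0.6]
width: 0.6
```

```bash
cat > chk.py <<'E'
from go import *
import sys
D={n:grab(n) for n in("top","scene")}; k=sys.argv[1]
cv2.imwrite(f"pics/t{k}.png",cv2.resize(D["top"]["frame"][130:250,205:355],(750,600),interpolation=cv2.INTER_CUBIC))
cv2.imwrite(f"pics/s{k}.png",cv2.resize(D["scene"]["frame"][150:270,200:350],(750,600),interpolation=cv2.INTER_CUBIC))
c,a=F['tray']
for n in D:
    P=cloud(D[n]);q=P[...,:2]-c;x=q@[np.cos(a),np.sin(a)];y=q@[-np.sin(a),np.cos(a)]
    for nm,yc,z0,z1 in(("tee",.1125,.02,.04),("bat",.0375,.053,.08),("fuse",-.0375,.026,.045),("heat",-.1125,.027,.05)):
        m=(abs(x)<.032)&(abs(y-yc)<.032)&(P[...,2]>z0)&(P[...,2]<z1); X=np.c_[x[m],y[m]]*1e3
        if m.sum()>5:
            r=cv2.minAreaRect(X.astype(np.float32)); print(n,nm,m.sum(),np.round(r[0],1),np.round(r[1],1),round(r[2]),"z",np.percentile(P[m][:,2],[50,90]))
E
python3 chk.py 12
```

```text
top tee 117 [  4.5 111.1] [36.1 39.8] 49 z [0.0278 0.0305]
top bat 79 [ 0.3 37.3] [18.4 26.6] 0 z [0.061  0.0636]
top fuse 219 [ -0.5 -36.3] [46.9 31. ] 90 z [0.0334 0.0358]
top heat 204 [  -1.1 -112.3] [44.2 39.8] 0 z [0.0383 0.0426]
scene bat 64 [-1.  37.7] [18.4 25.5] 2 z [0.0594 0.0621]
scene fuse 168 [  0.2 -34.7] [47.3 33.6] 88 z [0.0322 0.0339]
scene heat 217 [  -1.5 -110.7] [45.9 41.3] 0 z [0.0379 0.0408]
```

View pics/t12.png

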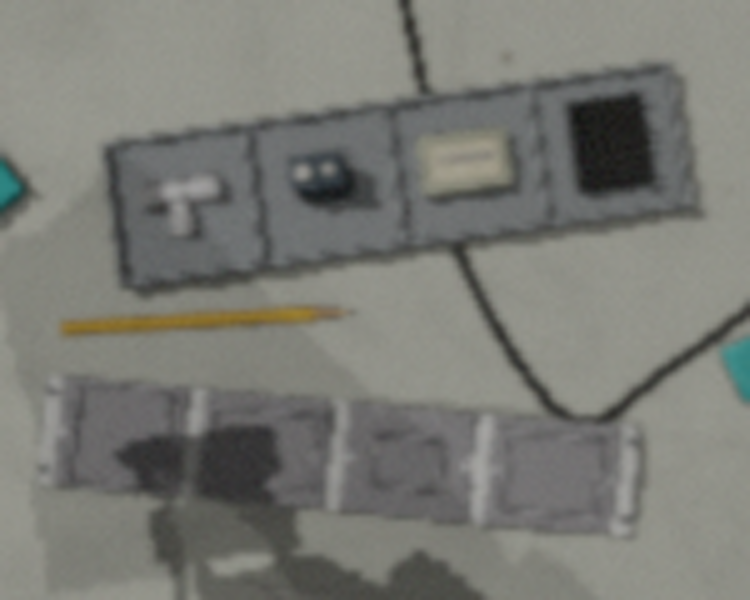

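View pics/s12.png

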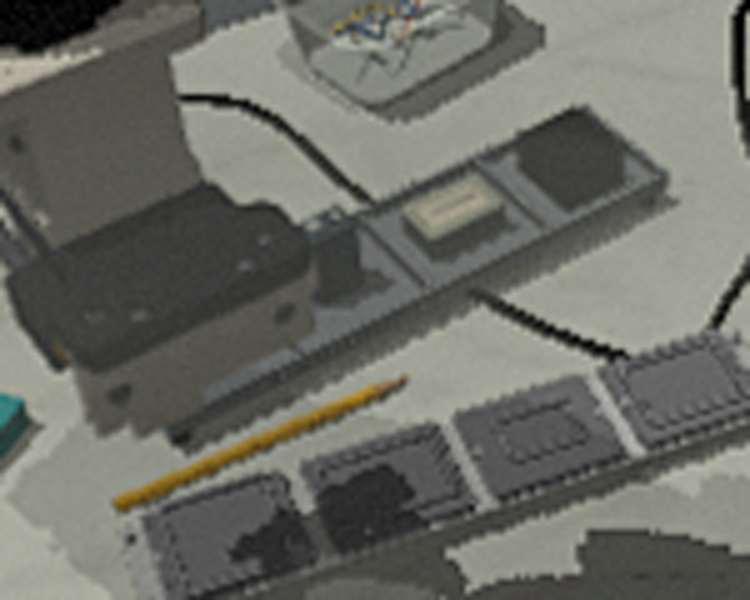

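In the top view all four parts are in their intended bays: tee at (186,205), battery at (320,178), fuse box at (465,162) and sink at (612,145). The hand hides the tee in the scene view, so I'll move it aside and check again.

Request:
{"name": "jog_arm", "arguments": {"increments": [{"slide":[8,0,-8],"roll":0,"gripper":0.6},{"slide":[24,0,-20],"roll":0,"gripper":0.6},{"slide":[48,0,-30],"roll":0,"gripper":0.6},{"slide":[76,0,-35],"roll":0,"gripper":0.6},{"slide":[104,0,-40],"roll":0,"gripper":0.6},{"slide":[132,0,-40],"roll":0,"gripper":0.6},{"slide":[156,0,-40],"roll":0,"gripper":0.6},{"slide":[172,0,-40],"roll":0,"gripper":0.6},{"slide":[180,0,-40],"roll":0,"gripper":0.6},{"slide":[180,0,-40],"roll":0,"gripper":0.6}]}}

```text
clock: 27.47
position: [0.3825, 0.4947, 0.2361]
ee_rot: [2.091, 2.344, 0.001]
force: [-0.0, 0.1, 0.1]
width: 0.604
```

```bash
python3 chk.py 13
python3 - <<'E'
from go import *
c,a=F['tray']
for n in("top","scene"):
    P=cloud(grab(n));q=P[...,:2]-c;x=q@[np.cos(a),np.sin(a)];y=q@[-np.sin(a),np.cos(a)]
    m=(abs(x)<.03)&(abs(y-.1125)<.03)&(P[...,2]>.021)
    if m.sum(): print(n,m.sum(),"x",np.percentile(x[m],[2,98])*1e3,"y",np.percentile(y[m],[2,98])*1e3,P[m][:,2].max())
    for ya in (.09,.1,.11,.12,.13):
        k=m&(abs(y-ya)<.005)
        if k.sum(): print("  y",ya,k.sum(),np.percentile(P[k][:,2],90))
E
```

```text
top tee 119 [ -4.8 111.3] [40.2 38.3] 87 z [0.0281 0.0307]
top bat 81 [ 0.2 37.4] [18.4 26.7] 0 z [0.0607 0.0635]
top fuse 219 [ -0.5 -36.3] [31.2 46.7] 1 z [0.0335 0.0356]
top heat 205 [  -1.5 -112.3] [44.2 39.8] 0 z [0.0386 0.0427]
scene tee 115 [ -2.2 114.7] [39.5 32. ] 89 z [0.0264 0.0293]
scene bat 66 [-1.2 37.8] [18.1 26.3] 2 z [0.0596 0.062 ]
scene fuse 167 [ -0.5 -35.4] [33.4 47.2] 2 z [0.0322 0.0337]
scene heat 212 [  -1.  -110.8] [40.2 46.9] 89 z [0.0382 0.0406]
top 118 x [-16.3075  13.4154] y [ 90.6986 129.7854] 0.03271945034285528
  y 0.09 11 0.03161728651163376
  y 0.1 21 0.0306991512936321
  y 0.11 48 0.030410005098561923
  y 0.12 25 0.030846913577265413
  y 0.13 13 0.02934952963987363
scene 113 x [-16.3564  11.879 ] y [ 93.7439 134.1537] 0.030204251351696798
  y 0.09 4 0.026906772332611396
  y 0.1 19 0.029498504825177664
  y 0.11 33 0.029167104924822284
  y 0.12 35 0.029353437978793685
  y 0.13 22 0.02829075180850348
```

View pics/s13.png

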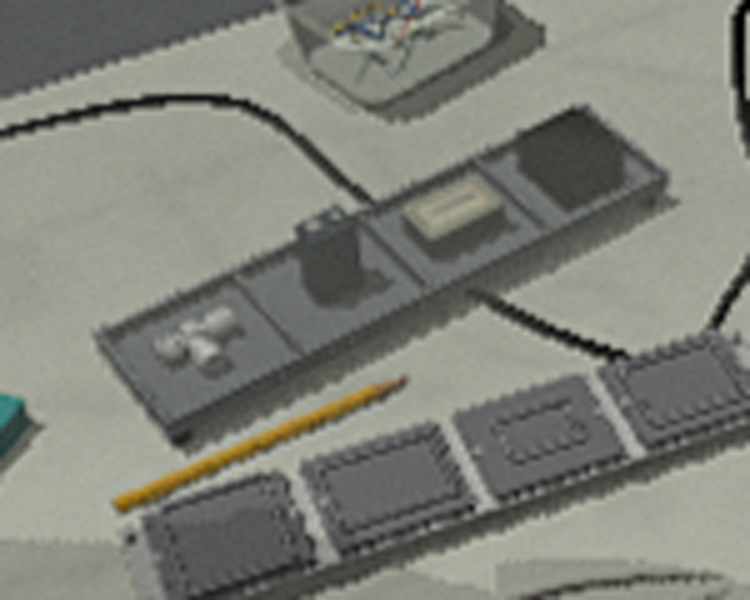

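All four parts lie flat and centred: the tee is at (200,335), level to within about 1 mm along its bar. I'm handing in.

```bash
python3 -c "
from cell import arm
print(arm.sign_off())"
```

```text
the job is handed in; nothing more can be done
None
```

I moved all four parts to the tray in reversed order and handed the job in at about 27.6 s of the 93 s allowed. From left to right, the tray now holds the tee, battery, fuse box and heat sink; the rail held heat sink, fuse box, battery and tee. Sign-off gave no verdict.

**Last checks, both cameras with the hand clear:**

| Part | Largest offset from bay centre (x / y) | Height of top measured | Expected |
|---|---|---|---|
| Tee | about 2–5 mm / 2 mm | about 30 mm, level along the bar to about 1–2 mm | 30 mm |
| Battery | about 1 mm / 0.3 mm | about 62–63 mm | 63 mm |
| Fuse box | about 0.5 mm / 2 mm | about 33–34 mm | 34 mm |
| Heat sink | about 1.5 mm / 2 mm | about 41–43 mm | 41 mm |

All of these are well inside the 15 mm limit, and forces stayed below about 2 N in every reading I saw.

**Disagreements:**
- **Heat sink orientation:** its fins ran across the row, so its 45 mm side lay along the row, not across it as the text says. I emptied the fuse nest first, gripped the sink along the row across its outer fins, and turned it about 90° while carrying it.
- **Camera difference:** the scene camera read heights about 1–2 mm lower than the top camera, within the stated calibration.
- **Tee release:** I let it go about 5 mm above the floor, because the fingers did not fit between the bay walls. It landed flat.

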